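# Catch tin under the raised typewriter

## Task

Before work starts on the raised typewriter, drop the bent type bar into the tilting scrap bin, without tipping the bin out, and lay the good chrome margin release lever in the shallow catch tin, wholly below its rim. Then slide the tin, with the lever and the brass pinion in it, between the two wooden bearers under the machine from its right-hand side until the rim at the tin's handle end is flush with the machine's side and only the handle sticks out, and let go. Do not knock the machine with the arm or ram the tin against it, and leave everything else on the bench where it is.

Things in the scene. Friction and masses are not known exactly. Their poses are not given: they have to be found in the camera images.
- machine: portable typewriter, fixed, 280 mm along its x (from keyboard to carriage), 290 mm along y (right-hand side at -y), up to 190 mm high; origin under its middle at bench level. It stands on two wooden bearers 22 mm high, 50 mm wide, 290 mm long, along y, their ends flush with the machine's sides. The frame's flat underside is 30 mm above the bench
- mouth (a point): opening of the tunnel between the bearers, on the machine's right-hand side: centre of the opening at bench level, in the plane of the machine's side (145 mm from the machine's middle). y points straight into the tunnel, x across it, z up. The tunnel is 136 mm wide, 290 mm long, open at both ends, with 30 mm of height under the machine
- catch_tin: shallow sheet-metal catch tin, loose on the bench, open on top, about 0.35 kg: 170 mm along x, 130 mm along y, 24 mm high, walls 3 mm, floor 2 mm, handle at its -x end, leading end at +x with its two corners cut off by 12 mm; origin at the centre of its underside
- tin_handle (a point): the point to grip the tin: on the centre line of its wooden handle, 12 mm above the bench, 70 mm behind the tin's wall. The handle is a straight bar along x, 100 mm long, 22 mm wide, from 4 to 20 mm above the bench. x points along the handle towards the tin, y across it, z up
- tin_rim (a point): middle of the outer face of the tin's handle-end wall, at the height of the rim (24 mm up); x, y, z as the tin's. It is 70 mm ahead of the grip point. When the tin is home, it lies in the plane of the tunnel opening, midway between the bearers
- pinion_mid (a point): brass carriage pinion lying in the leading half of the tin: its centre; toothed wheel 29 mm across with a hub, 12 mm high in all
- type_bar_mid (a point): bent steel type bar, lying flat: the point to grip, 3 mm up, on its straight shank (9 mm wide, 6 mm thick). Along x: round pivot eye (15 mm across) centred at -37 mm, straight shank to +24 mm, then bent 0.5 rad towards +y for another 34 mm to a dark type slug 16 mm wide, 8 mm high. 35 g
- lever_mid (a point): chrome margin release lever, straight, lying flat: its middle, 3 mm up. 10 mm wide, 6 mm thick, along x from -40 mm (squared eye end, 13 mm wide) to +46 mm (round thumb pad, 18 mm across, 7 mm thick). 30 g
- lever_pad (a point): centre of the lever's round thumb pad, 37 mm from its middle
- lever_eye (a point): centre of the lever's eye end, 34 mm from its middle
- bin_mouth (a point): tilting tin scrap bin: centre of its open mouth, 97 mm above the bench when level. Inside, the mouth is 104 mm along x, 134 mm along y; depth 78 mm, narrowing to 75 mm along x at the floor. The bin hangs on pivots 25 mm below the mouth, between uprights at y -76 and +76 mm (82 mm high), on a fixed board 120 x 176 mm; axes tilt with the bin
- bin (a joint): tilt of the scrap bin about its pivots, rad: 0 level, positive with its mouth leaning to the bin's -x (roughly towards the robot); from -0.15 to 1.0; pivots stiff enough that it stays where it is left
- screw_jar: a small bystanding glass jar of screws, 54 mm across, 55 mm high; origin at the centre of its underside
- ribbon_tin: a bystanding round flat ribbon tin, 58 mm across, 20 mm high; origin at the centre of its underside
- oil_can: a bystanding copper oil can, 62 mm across at the foot, 115 mm high with its thin spout; origin at the centre of its underside
- screwdriver: a bystanding wooden-handled screwdriver, 170 mm long, lying along its x; origin near its middle, at bench level
- key_cap: a bystanding cracked black key cap, 19 mm across, 6 mm high; origin at the centre of its underside
- pliers: bystanding pliers lying along their x, 135 mm long, 45 mm wide, 12 mm high; origin near its middle, at bench level
- brush: a bystanding cleaning brush, 150 mm long, lying along its x; origin near its middle, at bench level

How it is judged (in metres and radians):
At the end, for the whole second after the job is handed in: Type bar's middle inside the bin below its mouth, bin leaning under 0.6 rad; lever (middle, both ends) and pinion in the tin below its rim; tin flat on the bench in the tunnel, handle-end rim flush with the machine's side within 8 mm, centred within 6 mm, straight within 0.07 rad (x of lever_mid in the frame of tin_rim between 0.003 and 0.167 m and y of lever_mid in the frame of tin_rim between -0.062 and 0.062 m and z of lever_mid in the frame of tin_rim between -0.024 and -0.003 m and x of lever_pad in the frame of tin_rim between 0.003 and 0.167 m and y of lever_pad in the frame of tin_rim between -0.062 and 0.062 m and z of lever_pad in the frame of tin_rim between -0.024 and -0.003 m and x of lever_eye in the frame of tin_rim between 0.003 and 0.167 m and y of lever_eye in the frame of tin_rim between -0.062 and 0.062 m and z of lever_eye in the frame of tin_rim between -0.024 and -0.003 m and x of pinion_mid in the frame of tin_rim between 0.003 and 0.167 m and y of pinion_mid in the frame of tin_rim between -0.062 and 0.062 m and z of pinion_mid in the frame of tin_rim between -0.024 and -0.003 m and x of type_bar_mid in the frame of bin_mouth between -0.055 and 0.055 m and y of type_bar_mid in the frame of bin_mouth between -0.068 and 0.068 m and z of type_bar_mid in the frame of bin_mouth between -0.085 and 0 m and y of tin_rim in the frame of mouth between -0.008 and 0.008 m and x of tin_rim in the frame of mouth between -0.006 and 0.006 m and z of tin_rim in the frame of mouth between 0.018 and 0.03 m and angle between the x axis of tin_rim and the y axis of mouth, either way round below 0.07 rad and value of joint bin below 0.6 rad); the robot touches nothing.
It fails at once if the scrap bin is tipped out (past 0.6 rad) (value of joint bin above 0.6 rad).
It fails at once if the arm or gripper knocks the machine (more than 10 N) (contact force between any of the fingers, the arm and machine above 10 N).
It fails at once if the tin is rammed against the machine or its bearers (more than 40 N) (contact force between catch_tin and machine above 40 N).
It fails at once if a bystander is shifted more than 30 mm (distance of any of screw_jar, ribbon_tin, oil_can, screwdriver, key_cap, pliers, brush from where it was at the start of the episode above 0.03 m).
It also fails if it takes over 72 s, if anything falls off the work surface, if the arm or the gripper's body presses on something with over 40 N, if the wrist force passes 120 N, or if a joint passes its speed limit or range.

## Robot

A 6-joint arm with a two-finger parallel gripper is mounted at the origin on the work surface. World frame = base frame: x ahead of the robot, y to its left, z up, the work surface at z = 0. Lengths are in mm, angles in rad, forces in N, time in s.
With the tool pointing down it reaches from about 400 to 925 mm from the base axis. Payload 12.5 kg.
Tool frame: the origin (TCP) lies at the very end of the fingers, on their centre line; the grasp point (between the pads) lies 19 mm behind it (env.grip_point_offset is the distance from the TCP to the grasp point, in mm); z points along the fingers, y is the direction in which the jaws open and shut (so a half turn about z gives the same grasp; the last joint's range is limited). The gripper opens to 95 mm and grips with 3 to 60 N. Pads are 20 mm wide; open, the fingers measure 119 mm over their backs; the gripper's body (75 mm by 180 mm) begins 59 mm behind the grasp point.
Start: joints at [1.149, 0.491, 1.559, -0, 1.092, -0.106], TCP at [194.094, 594.116, 214.661] pointing down, gripper open.
Joint ranges: [-3.1, 3.1], [-0.84, 2.19], [0.05, 2.79], [-1.13, 4.28], [0.06, 2.93], [-2.69, 2.69]. Speed limits (rad/s): [2.22, 2.22, 2.79, 3.14, 3.14, 3.14].

## Interface

Orientations are given as [roll, pitch, yaw] about the fixed x, y, z axes, in that order (R = Rz(yaw) Ry(pitch) Rx(roll)).
In Python, from cell import env gives the robot as it stands.
- The arm moves only by the tool drive_tool, never from a script. Its argument "commands" is a list of rows, each an object of numbers: "dx", "dy", "dz": the shift along the world's x, y, z in mm; "yaw": the turn about the world's z in degrees. In form: [{"dx": .., "dy": .., "dz": .., "yaw": ..}, ...]. A call has 1 to 5 rows; each row shifts and turns the commanded pose from where the row before left it; what a row does not reach is not made up. A row lasts 1/12 s, in which the tool goes at most 41.7 mm and 7.16 degrees, less where a joint would pass 70% of its speed; a pose out of reach is approached as far as the arm can. A call with a gripper value outside its range is refused whole. "grip" is the opening, from 0 (shut) to 1 (fully open), set as the call begins (left out, the last holds). The fingers move at their own pace and stop on an object; the grip force is fixed at half the most. Time passes only in rows, so rows that do not move let the fingers close. It gives the time, the measured TCP pose, the force and the opening at its end, in the units of the state.
- env.state(): the state, without advancing time (a new reading comes with each control period).
- env.read_camera(name): name is "side" or "top" or "wrist"; returns the picture (480x640x3 uint8, red, green, blue); there is no depth.
- env.calibration(name): a dict with "intrinsics" (3x3 intrinsics, pixels), "dist_coeffs" ([k1, k2, p1, p2, k3] as OpenCV has them; the pictures are not rectified), "rvec" (rotation vector, rad) and "tvec" (3), from world to camera coordinates, as OpenCV has them. Camera axes: x right, y down, z forward; pixel columns grow to the right and rows downward; lengths in mm; the calibration is good to about 2 mm. A picture is of the moment at which its call begins: read the wrist's pose just before it. calibration takes no time and is no camera call; for the wrist camera it gives the pose at the moment of the call.
- env.job_done(): hands the job in, once; it reports no verdict.
Trained networks look in the newest picture that a camera, given by its name, has taken for a name from the list of things; names that differ only in an ending like _2 or _b are one class to them, and where a whole thing is asked for, a point or a joint stands for the part that bears it (a point fixed in the world has none). Each returns a list of dicts, best first, with "conf" (0 to 1); they miss things now and then, are a little off and sometimes report something else, mostly with a low value. They report only what shows in the picture. A call takes as long as a camera call.
- env.trace(query, camera): "pixels" (480x640 bool, what is visible of it) and "pixel" ([column, row] in pixels, amid what is visible of it).
- env.place_of(query, camera): "pixel" ([column, row] in pixels: a listed point, or the origin of a listed thing).
The state is a dict: "t": time; "joints": joint angles; "qvel": joint speeds; "tau": joint torques, N m; "eef_pos": TCP position; "tcp_rot": TCP orientation; "ft_force": force on the tool from outside, world axes, zero at the start; "moment": the same for the moment, N m; "opening": opening from 0.0 (shut) to 1.0 (fully open).
Only numpy, scipy, OpenCV 4.12 (cv2) and the standard library are available. Lean on these libraries where they do the work, as an engineer would, in place of code of your own. Each camera call takes 0.05 s, during which the arm holds its last target.

## Working session

There is one attempt and no reset: what is moved stays moved. The work goes in short steps, Python scripts to look and compute and a tool call to move; the robot and the scene stay as the last step left them, time stands still between calls to the robot, and variables do not carry over. Pictures are saved under pics/ and viewed, and the job is handed in when it is done.

Besides the shell and the picture viewer there is one more tool, called after "Call:" as name([rows], argument=value, ...), one row to a line, values as JSON. drive_tool: Moves the arm, as the interface text tells. Its arguments: {"type":"object","properties":{"commands":{"type":"array"},"grip":{"type":"number"}},"required":["commands"]}

```bash
ls; mkdir -p pics; cat > h.py <<'E'
from cell import env
import numpy as np, cv2
def pic(name,fn):
    im=env.read_camera(name); cv2.imwrite('pics/'+fn,im[:,:,::-1]); return im
def cal(name):
    c=env.calibration(name); return [np.array(c[k],float) for k in('intrinsics','dist_coeffs','rvec','tvec')]
def back(name,px,z,c=None):
    K,d,r,t=c or cal(name)
    px=np.array(px,float).reshape(-1,1,2)
    u=cv2.undistortPoints(px,K,d).reshape(-1,2)
    R=cv2.Rodrigues(r)[0]; C=-R.T@t.ravel()
    D=np.c_[u,np.ones(len(u))]@R
    return C+D*((z-C[2])/D[:,2])[:,None]
def proj(name,P,c=None):
    K,d,r,t=c or cal(name)
    return cv2.projectPoints(np.array(P,float).reshape(-1,1,3),r,t,K,d)[0].reshape(-1,2)
E
python3 - <<'E'
from h import *
for n in('top','side','wrist'): pic(n,n+'0.png')
s=env.state(); print(s['t'],s['eef_pos'],s['tcp_rot'],s['ft_force'],s['opening'])
E
```

```text
pics
0.15 [194.01781242 593.94366499 214.20741376] [-3.14078375e+00 -8.70006488e-05  2.82580170e+00] [0.02396319 0.34425156 0.38866781] 0.997445178819665
```

View pics/top0.png

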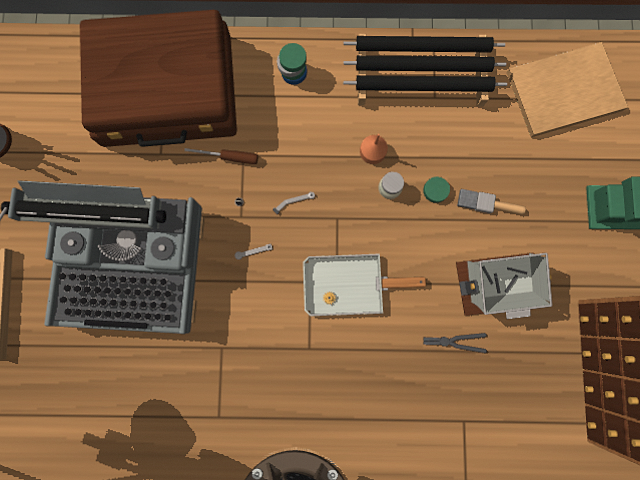

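View pics/side0.png

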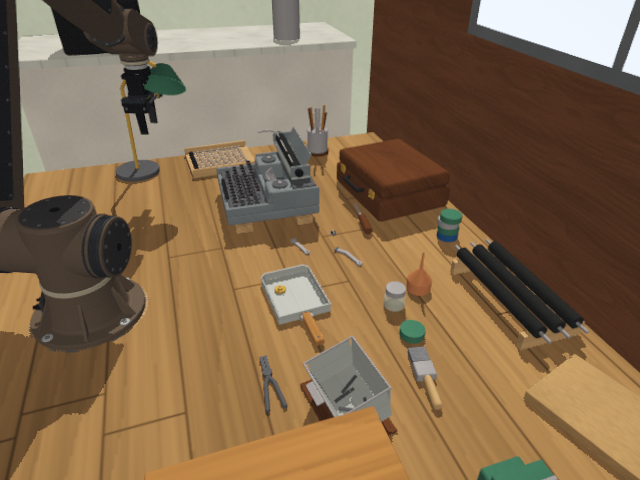

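View pics/wrist0.png

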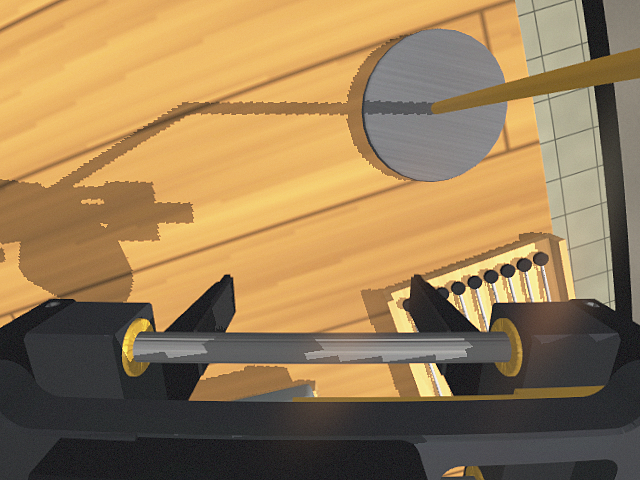

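```bash
python3 - <<'E'
from h import *
zs=dict(machine=0,mouth=0,catch_tin=0,tin_handle=12,tin_rim=24,pinion_mid=8,type_bar_mid=3,lever_mid=3,lever_pad=3,lever_eye=3,bin_mouth=97,screw_jar=0,ribbon_tin=0,oil_can=0,screwdriver=0,key_cap=0,pliers=0,brush=0)
for cam in('top','side'):
  print(cam)
  for q,z in zs.items():
    for r in env.place_of(q,cam)[:2]:
      print(q,round(r['conf'],2),np.round(r['pixel']),np.round(back(cam,r['pixel'],z)[0]))
E
```

```text
top
machine 0.6 [136. 266.] [510. 366.   0.]
catch_tin 0.85 [341. 286.] [472. -95.   0.]
tin_handle 0.66 [410. 282.] [ 482. -248.   12.]
tin_rim 0.92 [382. 286.] [ 472. -185.   24.]
pinion_mid 0.4 [327. 294.] [454. -65.   8.]
type_bar_mid 0.51 [294. 198.] [671.  15.   3.]
lever_mid 0.68 [254. 248.] [554. 103.   3.]
lever_pad 0.65 [240. 254.] [541. 133.   3.]
lever_eye 0.75 [411. 282.] [ 484. -252.    3.]
lever_eye 0.45 [267. 247.] [557.  72.   3.]
bin_mouth 0.92 [519. 281.] [ 481. -457.   97.]
screw_jar 0.97 [386. 186.] [ 702. -198.    0.]
screw_jar 0.3 [329. 293.] [457. -69.   0.]
ribbon_tin 0.85 [435. 190.] [ 696. -311.    0.]
oil_can 0.94 [370. 151.] [ 788. -161.    0.]
oil_can 0.65 [236. 203.] [658. 147.   0.]
screwdriver 0.73 [225. 153.] [778. 177.   0.]
key_cap 0.58 [241. 201.] [664. 136.   0.]
pliers 0.77 [451. 342.] [ 353. -338.    0.]
brush 0.89 [490. 205.] [ 662. -436.    0.]
side
machine 0.61 [272. 226.] [498. 234.   0.]
machine 0.57 [268. 209.] [509. 338.   0.]
mouth 0.69 [274. 227.] [502. 225.   0.]
mouth 0.38 [318. 335.] [ 490. -247.   -0.]
catch_tin 0.78 [296. 295.] [4
[... 222 characters left out ...]
 333.] [ 691. -310.    3.]
lever_mid 0.56 [298. 244.] [546. 115.   3.]
lever_pad 0.56 [294. 237.] [543. 150.   3.]
lever_eye 0.59 [307. 250.] [561.  78.   3.]
bin_mouth 0.62 [294. 294.] [ 448. -201.   97.]
bin_mouth 0.61 [345. 374.] [ 477. -448.   97.]
screw_jar 0.97 [397. 302.] [ 712. -199.    0.]
screw_jar 0.24 [346. 374.] [ 511. -372.    0.]
ribbon_tin 0.89 [408. 334.] [ 688. -308.    0.]
ribbon_tin 0.33 [302. 311.] [ 476. -160.    0.]
oil_can 0.7 [416. 288.] [ 781. -168.    0.]
screwdriver 0.7 [362. 218.] [778. 191.   0.]
key_cap 0.59 [334. 231.] [669. 152.   0.]
pliers 0.73 [267. 382.] [ 351. -339.    0.]
brush 0.91 [429. 377.] [ 671. -433.    0.]
brush 0.47 [333. 230.] [668. 154.   0.]
```

```bash
python3 - <<'E'
import cv2
a=cv2.imread('pics/side0.png')[120:360,190:430]; cv2.imwrite('pics/side0c.png',cv2.resize(a,(800,600) if 0 else (600,600),interpolation=2))
a=cv2.imread('pics/top0.png')[140:350,180:460]; cv2.imwrite('pics/top0c.png',cv2.resize(a,(800,600),interpolation=2))
E
```

```text
(no output)
```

View pics/side0c.png

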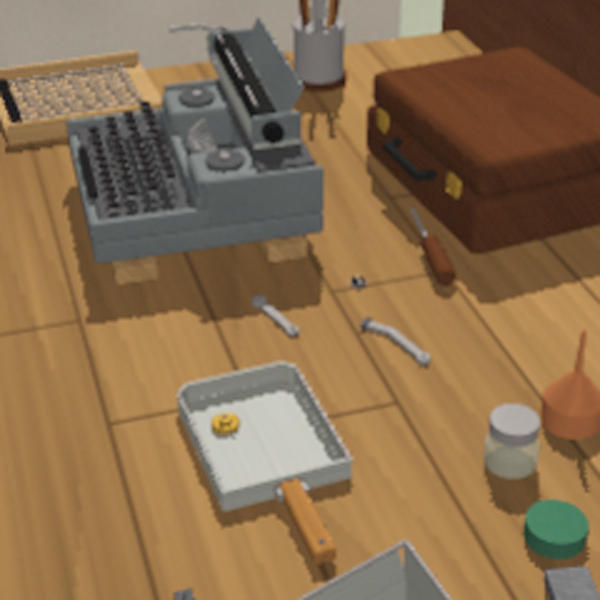

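View pics/top0c.png

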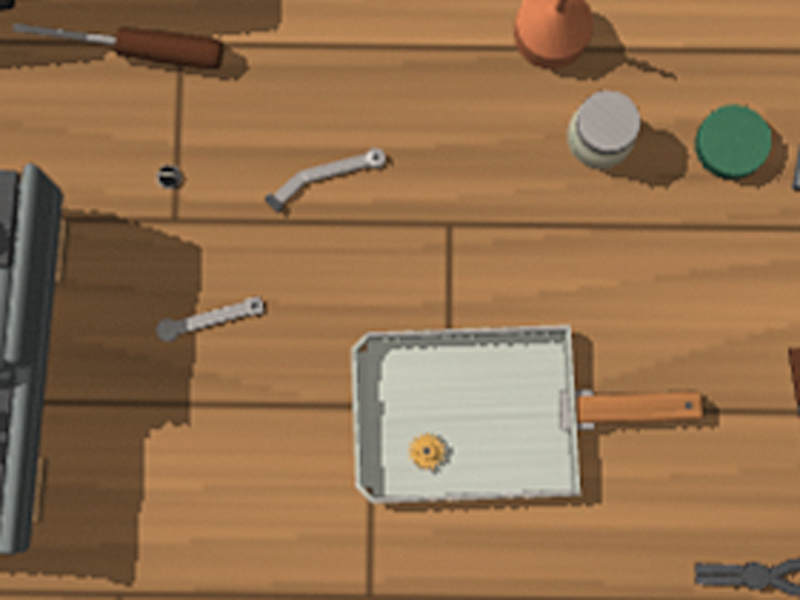

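```bash
python3 - <<'E'
from h import *
t={'eye':(311.3,195),'bend':(287,201.6),'slug':(277,210.5),'pad':(238.8,255),'leye':(269.3,247)}
for k,p in t.items(): print(k,back('top',p,4).round(1))
for k,p in {'bl1':(236,233),'bl2':(253.2,230.8),'br1':(297.2,225.2),'br2':(312.8,222)}.items(): print(k,back('side',p,0).round(1))
for n in('top','side','wrist'):
  K,d,r,tt=cal(n); R=cv2.Rodrigues(r)[0]; print(n,(-R.T@tt.ravel()).round(0),R[2].round(2),K[0,0], d)
print(env.grip_point_offset)
# bin corners from top: 
for p in[(546,252),(551,307),(484,315),(469,262)]: print(back('top',p,97).round(0))
E
python3 - <<'E'
import cv2
a=cv2.imread('pics/top0.png')[230:340,440:580]; cv2.imwrite('pics/top0d.png',cv2.resize(a,(763,600),interpolation=2))
a=cv2.imread('pics/side0.png')[320:460,280:440]; cv2.imwrite('pics/side0d.png',cv2.resize(a,(685,600),interpolation=2))
E
```

```text
eye [[679. -26.   4.]]
bend [[662.8  29.4   4. ]]
slug [[641.6  51.8   4. ]]
pad [[538.1 135.3   4. ]]
leye [[557.3  67.    4. ]]
bl1 [[385.6 229.9   0. ]]
bl2 [[436.9 226.    0. ]]
br1 [[571.8 215.7   0. ]]
br2 [[623.  218.7   0. ]]
top [ 400.  -39. 1173.] [ 0.16  0.   -0.99] 521.8821946123644 [0.01270797 0.         0.         0.         0.        ]
side [ 248. -999.  801.] [ 0.27  0.78 -0.56] 482.86669694156416 [0.03670185 0.         0.         0.         0.        ]
wrist [120. 618. 384.] [ 0.26 -0.09 -0.96] 341.799647049257 [-0.05068601  0.          0.          0.          0.        ]
18.8
[[ 543. -514.   97.]]
[[ 430. -518.   97.]]
[[ 412. -382.   97.]]
[[ 519. -355.   97.]]
```

View pics/top0d.png

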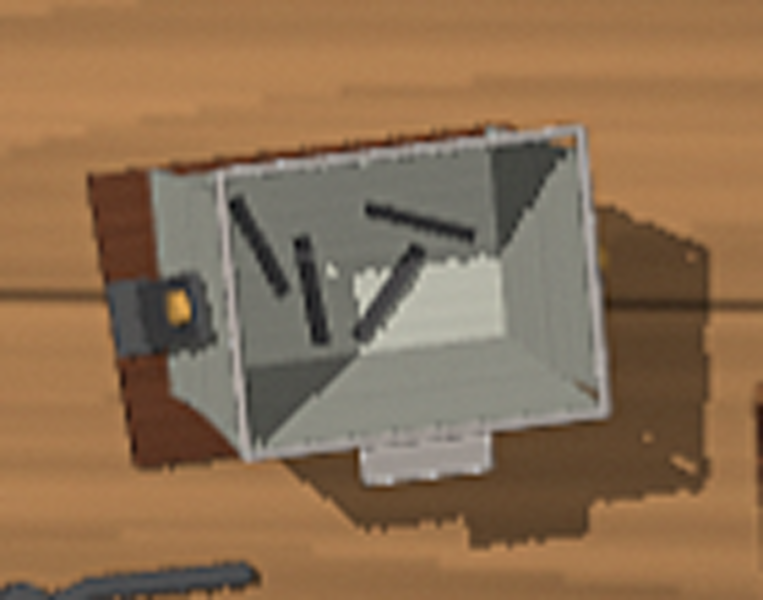

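View pics/side0d.png

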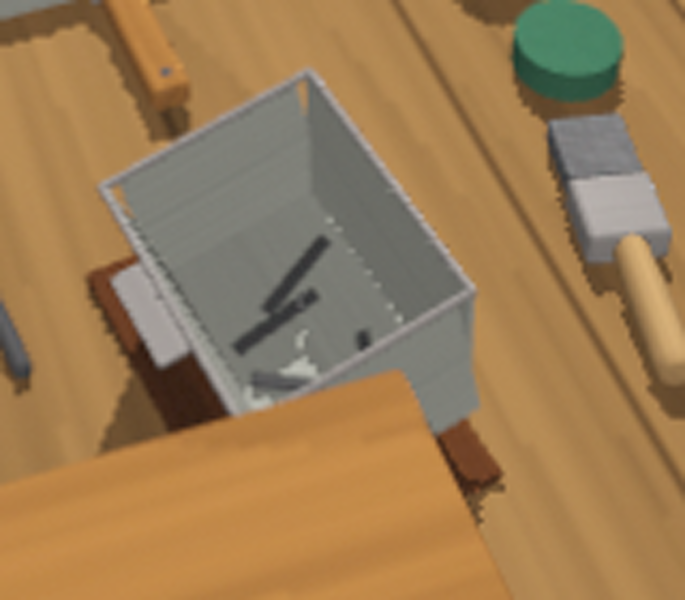

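Call:
drive_tool([
  {"dz": 40},
  {"dz": 40},
  {"dx": 22, "dy": -33, "yaw": 3},
  {"dx": 22, "dy": -33, "yaw": 3},
  {"dx": 22, "dy": -33, "yaw": 3},
])

```text
invalid input
```

Call:
drive_tool([
  {"dx": 22, "dy": -33, "yaw": 3},
  {"dx": 22, "dy": -33, "yaw": 3},
  {"dx": 22, "dy": -33, "yaw": 3},
  {"dx": 22, "dy": -33},
  {"dx": 22, "dy": -33},
])

```text
invalid input
```

Call:
drive_tool([
  {"dx": 22, "dy": -33},
  {"dx": 22, "dy": -33},
  {"dx": 22, "dy": -33},
  {"dx": 22, "dy": -33},
  {"dx": 22, "dy": -33},
])

```text
invalid input
```

Call:
drive_tool([
  {"dx": 22, "dy": -33},
  {"dx": 22, "dy": -33, "dz": -10},
  {"dx": 22, "dz": -40},
  {"dz": -40},
  {"dz": -30},
])

```text
invalid input
```

```bash
python3 - <<'E'
from h import *
pic('wrist','w1.png')
s=env.state(); print(s['t'],s['eef_pos'],s['tcp_rot'],s['ft_force'],s['opening'])
np.save('w1.npy',np.array(cal('wrist'),dtype=object),allow_pickle=True)
E
```

```text
2.0 [194.10386697 594.11968086 214.65631586] [3.14149828e+00 4.77213266e-06 2.82578495e+00] [ 0.28010258 -0.71009734  0.22247215] 1.0016211378937598
```

View pics/w1.png

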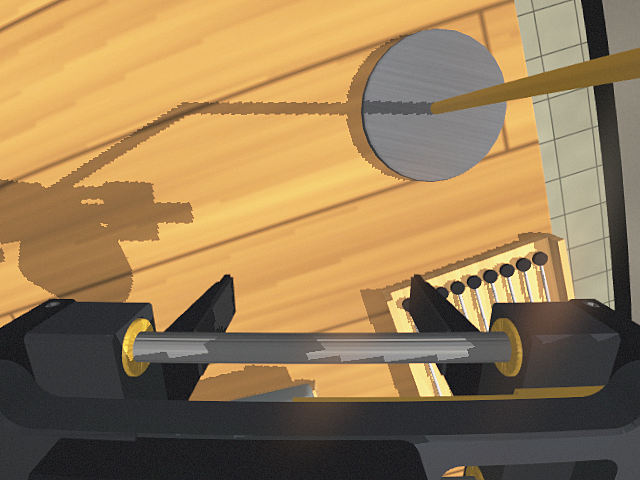

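Call:
drive_tool([
  {"dx": 0, "dy": 0, "dz": 40, "yaw": 0},
  {"dx": 0, "dy": 0, "dz": 40, "yaw": 0},
  {"dx": 22, "dy": -33, "dz": 0, "yaw": 3},
  {"dx": 22, "dy": -33, "dz": 0, "yaw": 3},
  {"dx": 22, "dy": -33, "dz": 0, "yaw": 3},
])

```text
t: 2.42
eef_pos: [260.3, 494.1, 295.1]
tcp_rot: [3.141, 0.001, 2.987]
ft_force: [1.0, -0.3, -0.0]
opening: 1.005
```

Call:
drive_tool([
  {"dx": 22, "dy": -33, "dz": 0, "yaw": 3},
  {"dx": 22, "dy": -33, "dz": 0, "yaw": 3},
  {"dx": 22, "dy": -33, "dz": 0, "yaw": 3},
  {"dx": 22, "dy": -33, "dz": 0, "yaw": 0},
  {"dx": 22, "dy": -33, "dz": 0, "yaw": 0},
])

```text
t: 2.83
eef_pos: [370.7, 328.4, 294.9]
tcp_rot: [3.141, 0.0, 3.14]
ft_force: [2.0, 0.6, 0.0]
opening: 1.003
```

Call:
drive_tool([
  {"dx": 22, "dy": -33, "dz": 0, "yaw": 0},
  {"dx": 22, "dy": -33, "dz": 0, "yaw": 0},
  {"dx": 22, "dy": -33, "dz": 0, "yaw": 0},
  {"dx": 22, "dy": -33, "dz": 0, "yaw": 0},
  {"dx": 22, "dy": -33, "dz": 0, "yaw": 0},
])

```text
t: 3.25
eef_pos: [480.8, 163.3, 294.9]
tcp_rot: [3.141, 0.001, 3.14]
ft_force: [0.4, 0.5, 0.2]
opening: 0.997
```

Call:
drive_tool([
  {"dx": 22, "dy": -33, "dz": 0, "yaw": 0},
  {"dx": 22, "dy": -33, "dz": -10, "yaw": 0},
  {"dx": 22, "dy": 0, "dz": -35, "yaw": 0},
  {"dx": 0, "dy": 0, "dz": -40, "yaw": 0},
  {"dx": 0, "dy": 0, "dz": 0, "yaw": 0},
])

```text
t: 3.67
eef_pos: [544.0, 98.0, 203.5]
tcp_rot: [-3.141, -0.01, 3.138]
ft_force: [-0.7, 1.8, -0.4]
opening: 0.998
```

```bash
python3 - <<'E'
from h import *
import pickle
c=cal('wrist'); pic('wrist','w2.png'); 
s=env.state(); print(s['t'],s['eef_pos'],s['tcp_rot'],s['qvel'].round(3) if hasattr(s['qvel'],'round') else s['qvel'])
pickle.dump(c,open('w2.pkl','wb'))
E
```

```text
3.7167 [544.67737906  98.69504141 207.09916365] [-3.14130498 -0.00691346  3.13921076] [ 0.017 -0.074 -0.074 -0.     0.061  0.   ]
```

View pics/w2.png

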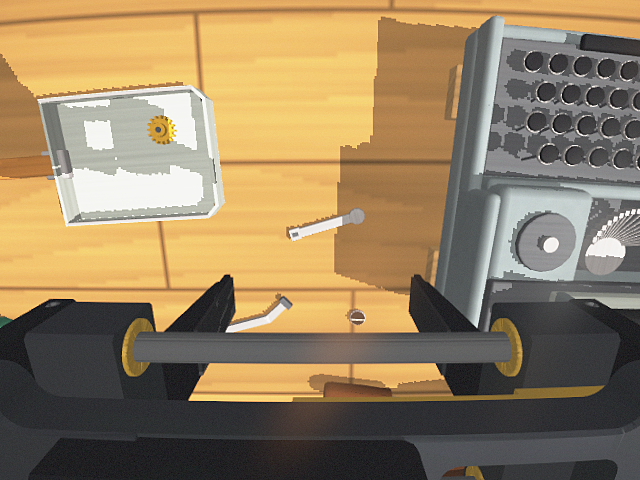

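```bash
python3 - <<'E'
from h import *
import pickle
env.read_camera('wrist')
c=cal('wrist'); im=pic('wrist','w3.png'); 
s=env.state(); print(s['t'],s['eef_pos'])
pickle.dump(c,open('w3.pkl','wb'))
for q,z in dict(lever_mid=3,lever_pad=4,lever_eye=3,pinion_mid=8,tin_rim=24,tin_handle=12,type_bar_mid=3,catch_tin=0,mouth=0).items():
    for r in env.place_of(q,'wrist')[:2]:
      print(q,round(r['conf'],2),np.round(r['pixel'],1),np.round(back('wrist',r['pixel'],z,c)[0],1))
b=im[:,:,::-1]
cv2.imwrite('pics/w3a.png',cv2.resize(b[40:310,370:540],None,fx=3.5,fy=2.2,interpolation=2) )
cv2.imwrite('pics/w3b.png',cv2.resize(b[70:340,20:380],(800,600),interpolation=2) )
E
```

```text
3.8167 [546.29629911  99.4392008  211.20297713]
lever_mid 0.57 [323.7 222.9] [551.2 100.7   3. ]
lever_pad 0.77 [353.1 211.8] [538.4 133.4   4. ]
lever_eye 0.88 [294.8 228. ] [557.   68.1   3. ]
pinion_mid 0.97 [161.5 129.6] [449.5 -69.3   8. ]
tin_rim 0.74 [557.9 188.7] [509.3 348.9  24. ]
tin_rim 0.65 [ 53.7 161. ] [ 479.  -182.1   24. ]
tin_handle 0.58 [  3.9 164.4] [ 481.6 -251.6   12. ]
type_bar_mid 0.8 [249.4 320.8] [673.9   9.4   3. ]
catch_tin 0.6 [140.  153.6] [473.7 -99.8   0. ]
catch_tin 0.18 [386.6 388.5] [776.3 184.2   0. ]
```

View pics/w3a.png

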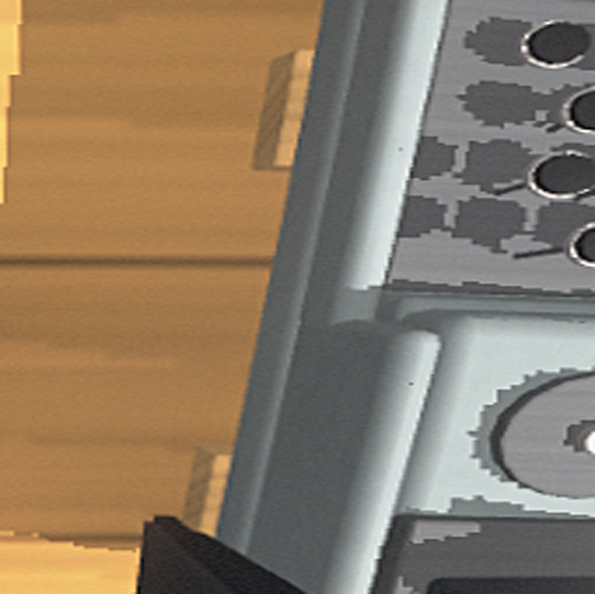

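View pics/w3b.png

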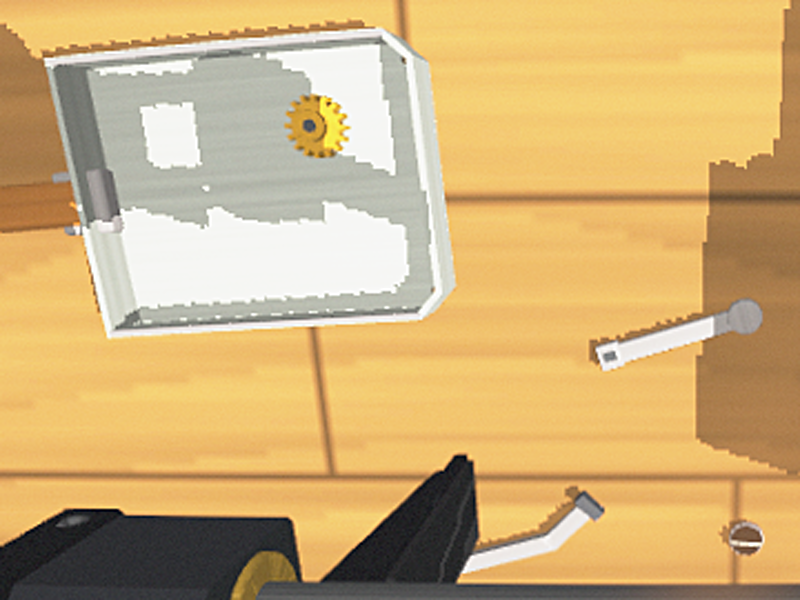

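```bash
python3 - <<'E'
from h import *
import pickle
c=pickle.load(open('w3.pkl','rb'))
b=cv2.imread('pics/w3.png')
cv2.imwrite('pics/w3c.png',cv2.resize(b[55:135,420:500],(600,600),interpolation=cv2.INTER_CUBIC))
cv2.imwrite('pics/w3d.png',cv2.resize(b[225:305,400:480],(600,600),interpolation=cv2.INTER_CUBIC))
print(back('wrist',[(442.3,116.4),(448.6,67.3),(425.7,246.8),(422.3,281)],0,c).round(1))
f=lambda x,y:(20+x/800*360,70+y/600*270)
print('tin rim corners',back('wrist',[f(46,60),f(110,335),f(425,318),f(455,290),f(430,62),f(385,30)],24,c).round(1))
print('lever',back('wrist',[f(745,315),f(609,355)],6,c).round(1))
print('bar',back('wrist',[f(590,505),f(555,542),f(470,568)],6,c).round(1))
E
```

```text
[[436.8 226.    0. ]
 [388.6 228.8  -0. ]
 [580.3 219.2   0. ]
 [622.9 218.6   0. ]]
tin rim corners [[ 415.6 -184.2   24. ]
 [ 543.  -176.9   24. ]
 [ 535.6  -18.5   24. ]
 [ 522.3   -3.1   24. ]
 [ 421.3   -7.    24. ]
 [ 407.8  -25.9   24. ]]
lever [[537.9 135.6   6. ]
 [558.3  67.4   6. ]]
bar [[640.8  55.2   6. ]
 [662.8  35.5   6. ]
 [678.9 -12.4   6. ]]
```

View pics/w3c.png

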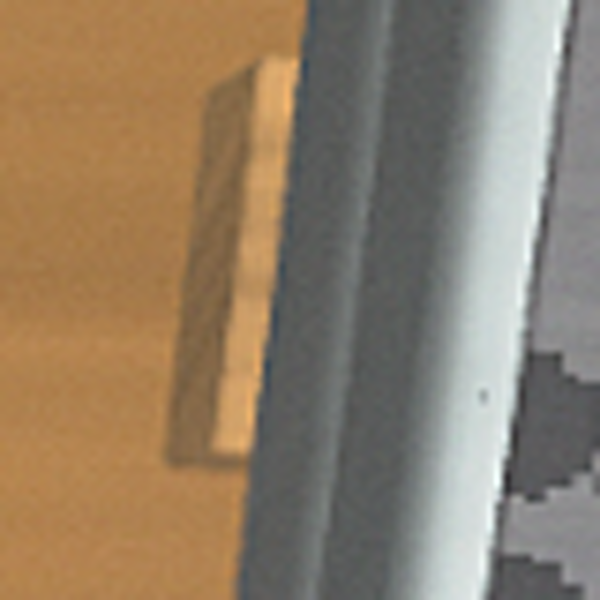

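View pics/w3d.png

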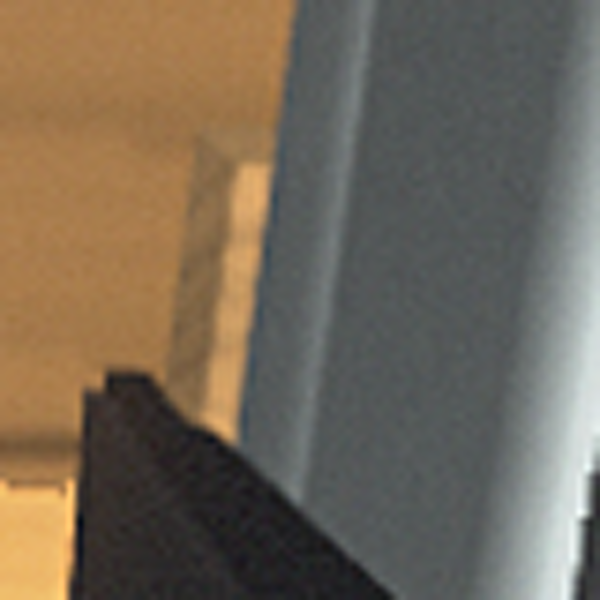

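```bash
python3 - <<'E'
from h import *
import pickle
c=pickle.load(open('w3.pkl','rb'))
A=back('wrist',[(447.3,68.1),(442.4,116.6),(426,243.7)],0,c);B=back('wrist',[(454.4,63),(448.4,115),(431.7,247)],22,c)
print(A.round(1),B.round(1))
a=A[1]; b=A[2]; print(np.linalg.norm(a-b),(a+b)/2, np.degrees(np.arctan2(*(b-a)[1::-1])))
a=B[1]; b=B[2]; print(np.linalg.norm(a-b),(a+b)/2, np.degrees(np.arctan2(*(b-a)[1::-1])))
E
```

```text
[[389.4 227.5   0. ]
 [437.  226.1   0. ]
 [576.5 219.2   0. ]] [[389.2 226.6  22. ]
 [437.2 224.7  22. ]
 [574.  218.9  22. ]]
139.71145202875704 [506.75104102 222.68057877   0.        ] -2.8222184965453345
136.9198374797968 [505.61021869 221.75741205  22.        ] -2.422765762198064
```

Call:
drive_tool([
  {"dx": 14, "dy": -10, "dz": 0, "yaw": -7},
  {"dx": 14, "dy": -10, "dz": 0, "yaw": -7},
  {"dx": 14, "dy": -10, "dz": 0, "yaw": -7},
  {"dx": 14, "dy": -10, "dz": 0, "yaw": -7},
  {"dx": 14, "dy": -10, "dz": 0, "yaw": -7},
])

```text
t: 4.68
eef_pos: [616.7, 48.6, 209.8]
tcp_rot: [3.141, 0.0, 2.523]
ft_force: [0.7, 0.2, -0.1]
opening: 1.0
```

Call:
drive_tool([
  {"dx": 14, "dy": -10, "dz": -15, "yaw": -7},
  {"dx": 14, "dy": -10, "dz": -15, "yaw": -7},
  {"dx": 14, "dy": -10, "dz": -20, "yaw": -7},
  {"dx": 12, "dy": -9, "dz": -20, "yaw": -7},
  {"dx": 0, "dy": 0, "dz": -20, "yaw": -7},
])

```text
t: 5.1
eef_pos: [671.9, 8.5, 118.6]
tcp_rot: [3.14, 0.001, 1.911]
ft_force: [0.9, 0.6, 0.8]
opening: 1.002
```

Call:
drive_tool([
  {"dx": 0, "dy": 0, "dz": -20, "yaw": -4},
  {"dx": 0, "dy": 0, "dz": 0, "yaw": 0},
])

```text
t: 5.27
eef_pos: [668.4, 10.0, 95.7]
tcp_rot: [-3.136, -0.002, 1.845]
ft_force: [-0.7, -0.6, 0.0]
opening: 0.997
```

```bash
python3 - <<'E'
from h import *
import pickle
env.read_camera('wrist')
c=cal('wrist'); im=pic('wrist','w4.png'); 
s=env.state(); print(s['t'],s['eef_pos'],s['tcp_rot'])
pickle.dump(c,open('w4.pkl','wb'))
for q,z in dict(lever_mid=3,lever_pad=4,lever_eye=3,type_bar_mid=3,).items():
    for r in env.place_of(q,'wrist')[:2]:
      print(q,round(r['conf'],2),np.round(r['pixel'],1),np.round(back('wrist',r['pixel'],z,c)[0],1))
E
```

```text
5.3667 [670.02222475  10.16295634  99.68370455] [-3.14072700e+00 -3.43255499e-04  1.85121910e+00]
lever_mid 0.89 [196.3  88.8] [548.8  98.1   3. ]
lever_pad 0.62 [192.1  31.9] [538.8 134.2   4. ]
lever_pad 0.51 [525.5  61.4] [771.  182.1   4. ]
lever_eye 0.88 [199.4 134. ] [557.1  67.6   3. ]
type_bar_mid 0.71 [323.8 246.2] [670.4   9.5   3. ]
```

View pics/w4.png

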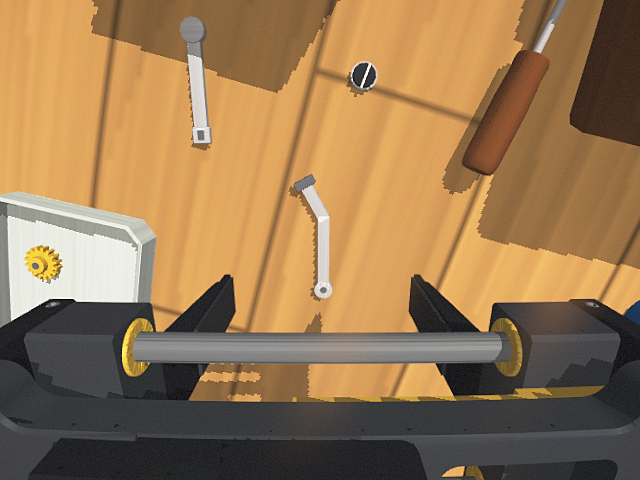

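Call:
drive_tool([
  {"dx": 0, "dy": 0, "dz": -40, "yaw": 0},
  {"dx": 0, "dy": 0, "dz": -35, "yaw": 0},
  {"dx": 0, "dy": 0, "dz": -17, "yaw": 0},
  {"dx": 0, "dy": 0, "dz": -5, "yaw": 0},
  {"dx": 0, "dy": 0, "dz": 0, "yaw": 0},
])

```text
t: 5.98
eef_pos: [669.9, 10.2, 2.5]
tcp_rot: [-3.141, -0.0, 1.849]
ft_force: [0.3, 0.0, 0.5]
opening: 1.001
```

Call:
drive_tool([
  {"dx": 0, "dy": 0, "dz": 0, "yaw": 0},
  {"dx": 0, "dy": 0, "dz": 0, "yaw": 0},
  {"dx": 0, "dy": 0, "dz": 0, "yaw": 0},
  {"dx": 0, "dy": 0, "dz": 0, "yaw": 0},
  {"dx": 0, "dy": 0, "dz": 0, "yaw": 0},
], grip=0)

```text
t: 6.4
eef_pos: [670.4, 10.1, 3.4]
tcp_rot: [3.14, 0.0, 1.849]
ft_force: [-0.4, -0.2, -1.1]
opening: 0.705
```

Call:
drive_tool([
  {"dx": 0, "dy": 0, "dz": 0, "yaw": 0},
  {"dx": 0, "dy": 0, "dz": 0, "yaw": 0},
  {"dx": 0, "dy": 0, "dz": 0, "yaw": 0},
  {"dx": 0, "dy": 0, "dz": 0, "yaw": 0},
])

```text
t: 6.73
eef_pos: [670.1, 10.1, 2.7]
tcp_rot: [3.142, -0.0, 1.848]
ft_force: [0.6, 0.3, 0.2]
opening: 0.426
```

Call:
drive_tool([
  {"dx": 0, "dy": 0, "dz": 0, "yaw": 0},
  {"dx": 0, "dy": 0, "dz": 0, "yaw": 0},
  {"dx": 0, "dy": 0, "dz": 0, "yaw": 0},
  {"dx": 0, "dy": 0, "dz": 0, "yaw": 0},
  {"dx": 0, "dy": 0, "dz": 0, "yaw": 0},
])

```text
t: 7.15
eef_pos: [670.1, 10.1, 2.6]
tcp_rot: [3.141, 0.0, 1.848]
ft_force: [1.2, 0.9, -0.6]
opening: 0.09
```

Call:
drive_tool([
  {"dx": 0, "dy": 0, "dz": 0, "yaw": 0},
  {"dx": 0, "dy": 0, "dz": 0, "yaw": 0},
  {"dx": 0, "dy": 0, "dz": 0, "yaw": 0},
])

```text
t: 7.4
eef_pos: [670.1, 10.1, 2.6]
tcp_rot: [3.142, 0.0, 1.848]
ft_force: [0.3, 0.2, -0.8]
opening: 0.084
```

Call:
drive_tool([
  {"dx": 0, "dy": 0, "dz": 20, "yaw": 0},
  {"dx": 0, "dy": 0, "dz": 40, "yaw": 0},
  {"dx": 0, "dy": 0, "dz": 40, "yaw": 0},
  {"dx": 0, "dy": 0, "dz": 40, "yaw": 0},
  {"dx": 0, "dy": 0, "dz": 38, "yaw": 0},
])

```text
t: 7.82
eef_pos: [669.9, 10.1, 182.9]
tcp_rot: [3.141, 0.0, 1.848]
ft_force: [0.5, -0.6, -0.7]
opening: 0.089
```

```bash
python3 - <<'E'
from h import *
P=back('top',[(480.4,261.6),(546.8,253.5),(551.6,306.1),(485.3,314.4)],97); print(P.round(1),P.mean(0))
s=env.state(); print(s['t'],s['eef_pos'],s['opening'])
pic('wrist','w5.png')
E
```

```text
[[ 520.6 -378.6   97. ]
 [ 539.4 -516.    97. ]
 [ 431.7 -519.7   97. ]
 [ 412.8 -384.7   97. ]] [ 476.12361445 -449.7156011    97.        ]
7.8167 [669.8520227   10.13222094 182.88215857] 0.08862949559919597
```

View pics/w5.png

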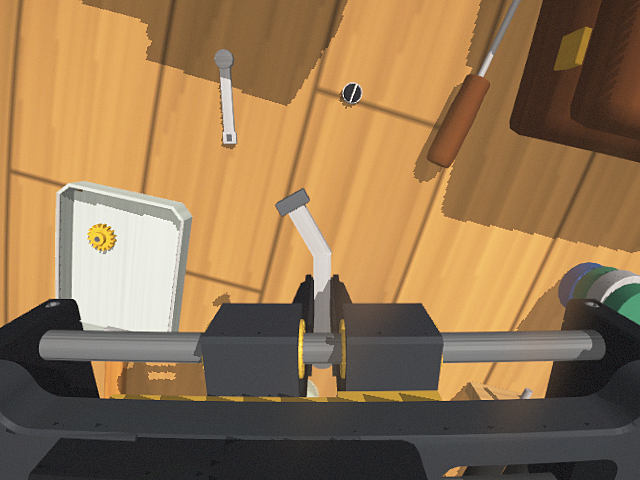

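Call:
drive_tool([
  {"dx": -15, "dy": -36, "dz": 0, "yaw": -4},
  {"dx": -15, "dy": -36, "dz": 0, "yaw": -4},
  {"dx": -15, "dy": -36, "dz": 0, "yaw": -4},
  {"dx": -15, "dy": -36, "dz": 0, "yaw": -4},
  {"dx": -15, "dy": -36, "dz": 0, "yaw": 0},
])

```text
t: 8.28
eef_pos: [594.1, -171.2, 180.6]
tcp_rot: [3.141, 0.0, 1.565]
ft_force: [0.4, 0.6, 0.1]
opening: 0.088
```

Call:
drive_tool([
  {"dx": -15, "dy": -36, "dz": 0, "yaw": 0},
  {"dx": -15, "dy": -36, "dz": 0, "yaw": 0},
  {"dx": -15, "dy": -36, "dz": 0, "yaw": 0},
  {"dx": -15, "dy": -36, "dz": 0, "yaw": 0},
  {"dx": -15, "dy": -36, "dz": 0, "yaw": 0},
])

```text
t: 8.7
eef_pos: [519.0, -351.5, 180.5]
tcp_rot: [3.141, 0.0, 1.569]
ft_force: [0.8, -0.0, 0.2]
opening: 0.089
```

Call:
drive_tool([
  {"dx": -15, "dy": -36, "dz": 0, "yaw": 0},
  {"dx": -15, "dy": -36, "dz": 0, "yaw": 0},
  {"dx": -15, "dy": -36, "dz": 0, "yaw": 0},
  {"dx": -1, "dy": 0, "dz": 0, "yaw": 0},
  {"dx": 0, "dy": 0, "dz": 0, "yaw": 0},
])

```text
t: 9.12
eef_pos: [472.8, -459.4, 180.0]
tcp_rot: [-3.141, -0.0, 1.566]
ft_force: [-0.4, 0.7, 0.1]
opening: 0.09
```

```bash
python3 - <<'E'
from h import *
c=cal('wrist')
s=env.state(); print(s['t'],s['eef_pos'],s['tcp_rot'],s['opening'])
pic('wrist','w6.png'); pic('side','s6.png')
E
```

```text
9.1167 [ 472.7797242  -459.40777767  179.98519458] [-3.14126658e+00 -4.97920201e-04  1.56601772e+00] 0.08974009124246601
```

View pics/w6.png

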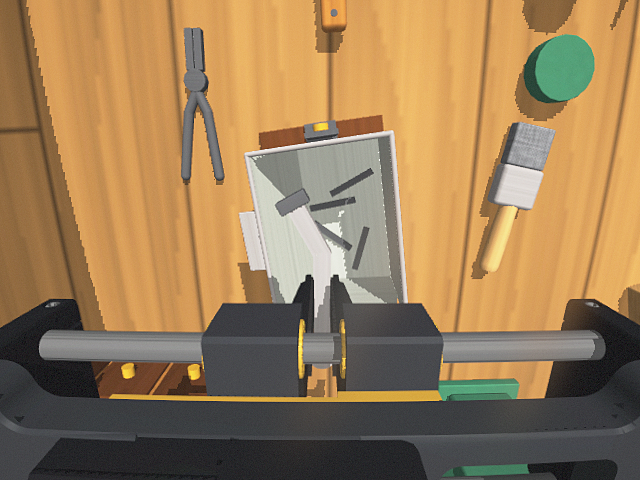

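View pics/s6.png

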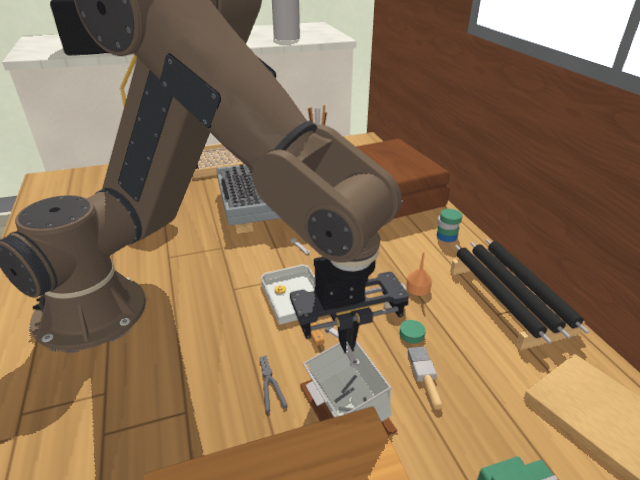

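Call:
drive_tool([
  {"dx": 5, "dy": 0, "dz": -35, "yaw": 0},
  {"dx": 0, "dy": 0, "dz": -35, "yaw": 0},
  {"dx": 0, "dy": 0, "dz": -28, "yaw": 0},
  {"dx": 0, "dy": 0, "dz": -14, "yaw": 0},
  {"dx": 0, "dy": 0, "dz": 0, "yaw": 0},
])

```text
t: 9.63
eef_pos: [479.0, -455.1, 65.3]
tcp_rot: [-3.138, -0.004, 1.571]
ft_force: [-0.7, 0.2, -0.3]
opening: 0.087
```

Call:
drive_tool([
  {"dx": 0, "dy": 0, "dz": 0, "yaw": 0},
  {"dx": 0, "dy": 0, "dz": 0, "yaw": 0},
  {"dx": 0, "dy": 0, "dz": 0, "yaw": 0},
  {"dx": 0, "dy": 0, "dz": 0, "yaw": 0},
], grip=0.3)

```text
t: 9.97
eef_pos: [479.7, -458.1, 70.2]
tcp_rot: [3.14, 0.002, 1.57]
ft_force: [0.2, 0.5, 0.4]
opening: 0.28
```

Call:
drive_tool([
  {"dx": 0, "dy": 0, "dz": 35, "yaw": 0},
  {"dx": 0, "dy": 0, "dz": 40, "yaw": 0},
  {"dx": 0, "dy": 0, "dz": 40, "yaw": 0},
  {"dx": 0, "dy": 0, "dz": 0, "yaw": 0},
])

```text
t: 10.3
eef_pos: [481.0, -460.0, 192.7]
tcp_rot: [3.133, 0.01, 1.569]
ft_force: [1.0, -0.9, -0.6]
opening: 0.298
```

```bash
python3 - <<'E'
from h import *
s=env.state(); print(s['t'],s['eef_pos'],s['tcp_rot'],s['opening'])
pic('wrist','w7.png')
E
```

```text
10.3 [ 481.00836322 -459.96455205  192.72558685] [3.13322003 0.00960917 1.56919339] 0.2983659585448566
```

View pics/w7.png

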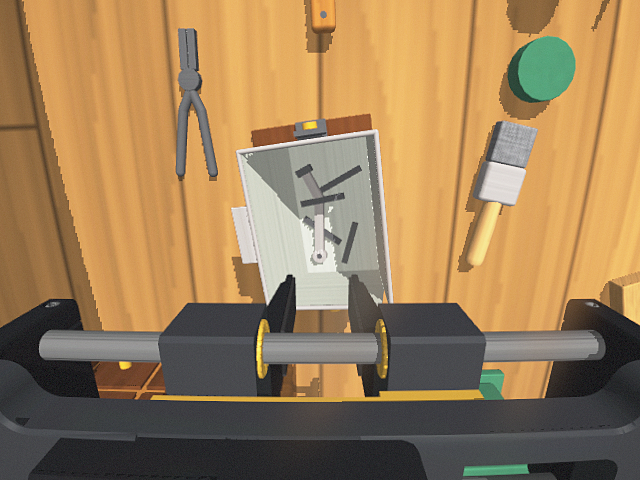

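Call:
drive_tool([
  {"dx": 5, "dy": 39, "dz": 0, "yaw": 3.2},
  {"dx": 5, "dy": 39, "dz": 0, "yaw": 3.2},
  {"dx": 5, "dy": 39, "dz": 0, "yaw": 3.2},
  {"dx": 5, "dy": 39, "dz": 0, "yaw": 3.2},
  {"dx": 5, "dy": 39, "dz": 0, "yaw": 3.2},
], grip=0.6)

```text
t: 10.77
eef_pos: [503.7, -261.0, 183.4]
tcp_rot: [-3.142, -0.0, 1.851]
ft_force: [1.8, -1.3, -0.8]
opening: 0.578
```

Call:
drive_tool([
  {"dx": 5, "dy": 39, "dz": 0, "yaw": 0},
  {"dx": 5, "dy": 39, "dz": 0, "yaw": 0},
  {"dx": 5, "dy": 39, "dz": 0, "yaw": 0},
  {"dx": 5, "dy": 39, "dz": 0, "yaw": 0},
  {"dx": 5, "dy": 39, "dz": 0, "yaw": 0},
])

```text
t: 11.18
eef_pos: [528.7, -66.0, 183.5]
tcp_rot: [3.142, -0.0, 1.848]
ft_force: [0.7, 1.0, -0.0]
opening: 0.599
```

Call:
drive_tool([
  {"dx": 5, "dy": 39, "dz": 0, "yaw": 0},
  {"dx": 5, "dy": 39, "dz": -20, "yaw": 0},
  {"dx": 5, "dy": 39, "dz": -20, "yaw": 0},
  {"dx": 5, "dy": 39, "dz": -35, "yaw": 0},
  {"dx": 0, "dy": 0, "dz": -10, "yaw": 0},
])

```text
t: 11.6
eef_pos: [546.3, 80.1, 105.3]
tcp_rot: [-3.139, -0.001, 1.852]
ft_force: [-0.5, 0.0, -0.4]
opening: 0.599
```

```bash
python3 - <<'E'
from h import *
import pickle
env.read_camera('wrist'); env.read_camera('wrist')
c=cal('wrist'); im=pic('wrist','w8.png'); 
s=env.state(); print(s['t'],s['eef_pos'],s['tcp_rot'],s['opening'])
pickle.dump(c,open('w8.pkl','wb'))
for q,z in dict(lever_mid=3,lever_pad=4,lever_eye=3,pinion_mid=8).items():
    for r in env.place_of(q,'wrist')[:2]:
      print(q,round(r['conf'],2),np.round(r['pixel'],1),np.round(back('wrist',r['pixel'],z,c)[0],1))
E
```

```text
11.75 [546.99234884  75.65673786 107.55534542] [-3.13983260e+00 -3.47871215e-04  1.84937967e+00] 0.6006923026658317
lever_mid 0.93 [335.  214.7] [549.4 101.6   3. ]
lever_pad 0.87 [333.3 170.4] [538.  135.1   4. ]
lever_pad 0.36 [480.  205.3] [659.8 142.    4. ]
lever_eye 0.72 [331.2 253.8] [555.9  68.9   3. ]
```

View pics/w8.png

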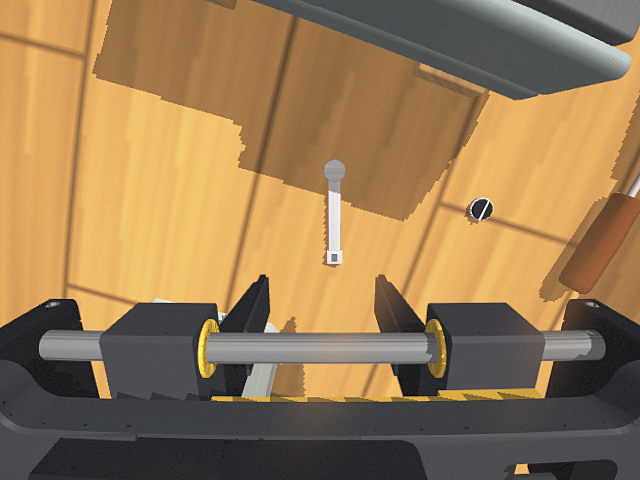

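Call:
drive_tool([
  {"dx": 3, "dy": 17, "dz": -30, "yaw": 0},
  {"dx": 0, "dy": 0, "dz": -38, "yaw": 0},
  {"dx": 0, "dy": 0, "dz": -26, "yaw": 0},
  {"dx": 0, "dy": 0, "dz": -10, "yaw": 0},
  {"dx": 0, "dy": 0, "dz": 0, "yaw": 0},
])

```text
t: 12.37
eef_pos: [549.9, 91.9, 2.9]
tcp_rot: [-3.139, -0.001, 1.847]
ft_force: [-0.5, 0.1, 1.0]
opening: 0.599
```

Call:
drive_tool([
  {"dx": 0, "dy": 0, "dz": 0, "yaw": 0},
  {"dx": 0, "dy": 0, "dz": 0, "yaw": 0},
  {"dx": 0, "dy": 0, "dz": 0, "yaw": 0},
  {"dx": 0, "dy": 0, "dz": 0, "yaw": 0},
  {"dx": 0, "dy": 0, "dz": 0, "yaw": 0},
], grip=0)

```text
t: 12.78
eef_pos: [550.9, 92.6, 5.1]
tcp_rot: [3.14, 0.0, 1.848]
ft_force: [-0.2, -0.1, -0.6]
opening: 0.305
```

Call:
drive_tool([
  {"dx": 0, "dy": 0, "dz": 0, "yaw": 0},
  {"dx": 0, "dy": 0, "dz": 0, "yaw": 0},
  {"dx": 0, "dy": 0, "dz": 0, "yaw": 0},
  {"dx": 0, "dy": 0, "dz": 0, "yaw": 0},
  {"dx": 0, "dy": 0, "dz": 0, "yaw": 0},
])

```text
t: 13.2
eef_pos: [550.6, 92.7, 4.3]
tcp_rot: [3.141, 0.0, 1.848]
ft_force: [-0.7, 0.8, 3.4]
opening: 0.091
```

Call:
drive_tool([
  {"dx": 0, "dy": 0, "dz": 0, "yaw": 0},
  {"dx": 0, "dy": 0, "dz": -2, "yaw": 0},
  {"dx": 0, "dy": 0, "dz": 0, "yaw": 0},
], grip=0.2)

```text
t: 13.45
eef_pos: [550.3, 92.6, 1.8]
tcp_rot: [-3.141, -0.0, 1.848]
ft_force: [-0.5, -0.5, -0.3]
opening: 0.191
```

Call:
drive_tool([
  {"dx": 0, "dy": 0, "dz": 0, "yaw": 0},
  {"dx": 0, "dy": 0, "dz": 0, "yaw": 0},
  {"dx": 0, "dy": 0, "dz": 0, "yaw": 0},
  {"dx": 0, "dy": 0, "dz": 0, "yaw": 0},
], grip=0)

```text
t: 13.78
eef_pos: [550.5, 92.7, 2.1]
tcp_rot: [-3.142, -0.0, 1.848]
ft_force: [0.3, 0.8, 0.6]
opening: 0.099
```

Call:
drive_tool([
  {"dx": 0, "dy": 0, "dz": 15, "yaw": 0},
  {"dx": 0, "dy": 0, "dz": 25, "yaw": 0},
  {"dx": 0, "dy": -5, "dz": 35, "yaw": 0},
  {"dx": 0, "dy": -15, "dz": 35, "yaw": 0},
  {"dx": -5, "dy": -30, "dz": 20, "yaw": 0},
])

```text
t: 14.2
eef_pos: [546.7, 43.8, 135.5]
tcp_rot: [3.138, 0.001, 1.851]
ft_force: [0.5, -0.0, 0.3]
opening: 0.101
```

```bash
python3 - <<'E'
from h import *
import pickle
env.read_camera('wrist');c=cal('wrist'); im=pic('wrist','w9.png'); 
s=env.state(); print(s['t'],s['eef_pos'],s['tcp_rot'],s['opening'])
pickle.dump(c,open('w9.pkl','wb'))
E
```

```text
14.3 [546.51609345  40.27993973 135.65351892] [3.13627960e+00 2.17953073e-03 1.84677439e+00] 0.09979509994179125
```

View pics/w9.png

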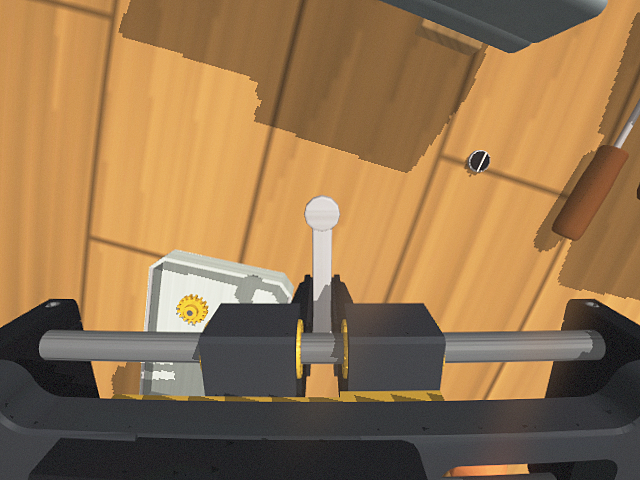

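Call:
drive_tool([
  {"dx": -12, "dy": -38, "dz": 0, "yaw": -4},
  {"dx": -12, "dy": -38, "dz": 0, "yaw": -4},
  {"dx": -12, "dy": -38, "dz": 0, "yaw": -4},
  {"dx": -10, "dy": -40, "dz": -20, "yaw": 0},
  {"dx": 0, "dy": 0, "dz": -35, "yaw": 0},
])

```text
t: 14.72
eef_pos: [501.0, -112.7, 80.7]
tcp_rot: [3.136, 0.003, 1.635]
ft_force: [2.2, -0.4, -1.1]
opening: 0.099
```

```bash
python3 - <<'E'
from h import *
import pickle
env.read_camera('wrist');env.read_camera('wrist');c=cal('wrist'); im=pic('wrist','w10.png'); 
s=env.state(); print(s['t'],s['eef_pos'],s['tcp_rot'],s['opening'])
pickle.dump(c,open('w10.pkl','wb'))
E
```

```text
14.8667 [ 499.15260988 -107.3933615    77.4038758 ] [-3.13701239e+00 -2.14742842e-03  1.63768741e+00] 0.09724923797215326
```

View pics/w10.png

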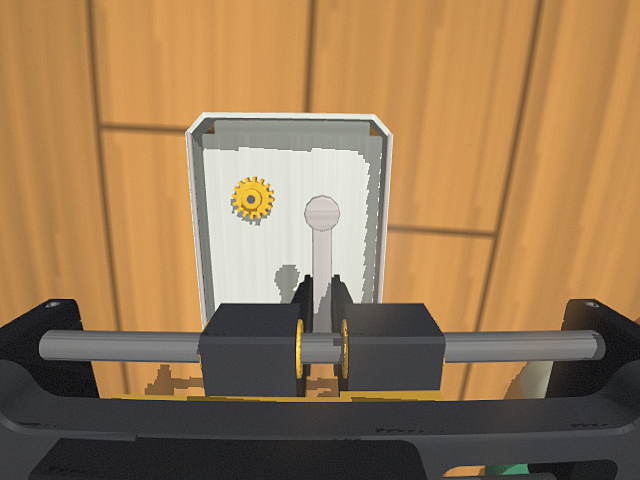

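Call:
drive_tool([
  {"dx": 0, "dy": 0, "dz": -30, "yaw": 0},
  {"dx": 0, "dy": 0, "dz": -30, "yaw": 0},
  {"dx": 0, "dy": 0, "dz": -10, "yaw": 0},
  {"dx": 0, "dy": 0, "dz": -3, "yaw": 0},
  {"dx": 0, "dy": 0, "dz": 0, "yaw": 0},
])

```text
t: 15.28
eef_pos: [500.8, -107.0, 6.6]
tcp_rot: [-3.141, -0.0, 1.64]
ft_force: [-0.3, -0.2, 0.2]
opening: 0.101
```

Call:
drive_tool([
  {"dx": 0, "dy": 0, "dz": 0, "yaw": 0},
  {"dx": 0, "dy": 0, "dz": 0, "yaw": 0},
])

```text
t: 15.45
eef_pos: [501.2, -107.7, 7.5]
tcp_rot: [3.14, 0.001, 1.639]
ft_force: [0.6, -0.6, -0.4]
opening: 0.1
```

Call:
drive_tool([
  {"dx": 0, "dy": 0, "dz": -3, "yaw": 0},
  {"dx": 0, "dy": 0, "dz": 0, "yaw": 0},
])

```text
t: 15.62
eef_pos: [501.1, -107.8, 4.0]
tcp_rot: [3.139, 0.001, 1.639]
ft_force: [1.1, 1.1, 4.4]
opening: 0.097
```

Call:
drive_tool([
  {"dx": 0, "dy": 0, "dz": 0, "yaw": 0},
  {"dx": 0, "dy": 0, "dz": 0, "yaw": 0},
  {"dx": 0, "dy": 0, "dz": 0, "yaw": 0},
  {"dx": 0, "dy": 0, "dz": 0, "yaw": 0},
], grip=0.28)

```text
t: 15.95
eef_pos: [500.4, -107.8, 3.1]
tcp_rot: [3.141, 0.0, 1.639]
ft_force: [0.0, -0.3, -0.1]
opening: 0.27
```

Call:
drive_tool([
  {"dx": 0, "dy": 0, "dz": 20, "yaw": 0},
  {"dx": 0, "dy": 0, "dz": 35, "yaw": 0},
  {"dx": 0, "dy": -10, "dz": 35, "yaw": 0},
  {"dx": -5, "dy": -35, "dz": 20, "yaw": 0},
  {"dx": -5, "dy": -35, "dz": 0, "yaw": 0},
])

```text
t: 16.37
eef_pos: [491.9, -188.6, 117.2]
tcp_rot: [3.136, 0.003, 1.642]
ft_force: [0.7, 0.5, 0.5]
opening: 0.28
```

Call:
drive_tool([
  {"dx": -5, "dy": -35, "dz": 0, "yaw": 0},
  {"dx": -3, "dy": -28, "dz": 0, "yaw": 0},
  {"dx": 0, "dy": 0, "dz": 0, "yaw": 0},
], grip=0.6)

```text
t: 16.62
eef_pos: [482.1, -255.1, 113.2]
tcp_rot: [3.14, 0.002, 1.636]
ft_force: [0.1, 0.1, -0.7]
opening: 0.438
```

```bash
python3 - <<'E'
from h import *
import pickle
env.read_camera('wrist');env.read_camera('wrist');c=cal('wrist'); im=pic('wrist','w11.png'); 
s=env.state(); print(s['t'],s['eef_pos'],s['tcp_rot'],s['opening'])
pickle.dump(c,open('w11.pkl','wb'))
for q,z in dict(lever_mid=5,lever_pad=6,lever_eye=5,pinion_mid=8,tin_rim=24,tin_handle=12).items():
    for r in env.place_of(q,'wrist')[:2]:
      print(q,round(r['conf'],2),np.round(r['pixel'],1),np.round(back('wrist',r['pixel'],z,c)[0],1))
E
```

```text
16.7667 [ 482.02501625 -250.49784016  112.76718212] [-3.14106917e+00 -5.61415935e-04  1.63811026e+00] 0.555074463483652
lever_mid 0.77 [362.2  44.4] [ 501.4 -100.2    5. ]
lever_eye 0.81 [355.1  92.9] [ 499.2 -134.1    5. ]
pinion_mid 0.51 [325.1 159. ] [ 479.8 -184.4    8. ]
tin_handle 0.79 [322.7 243.2] [ 482.4 -251.6   12. ]
```

View pics/w11.png

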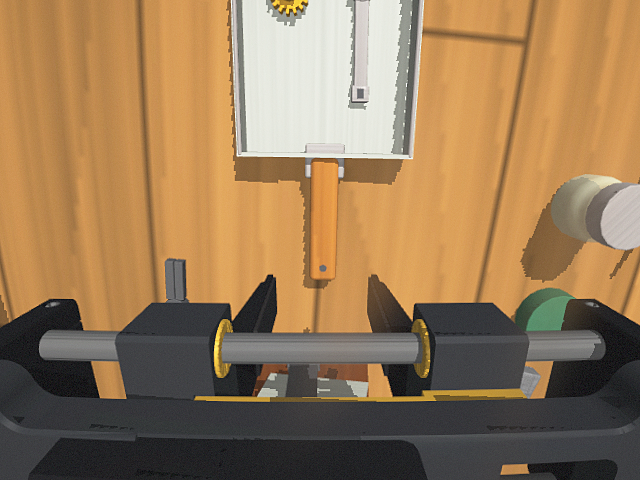

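```bash
python3 - <<'E'
from h import *
import pickle
c=pickle.load(open('w11.pkl','rb'))
b=cv2.imread('pics/w11.png')
cv2.imwrite('pics/w11a.png',cv2.resize(b[90:290,225:425],(600,600),interpolation=cv2.INTER_CUBIC))
E
```

```text
(no output)
```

View pics/w11a.png

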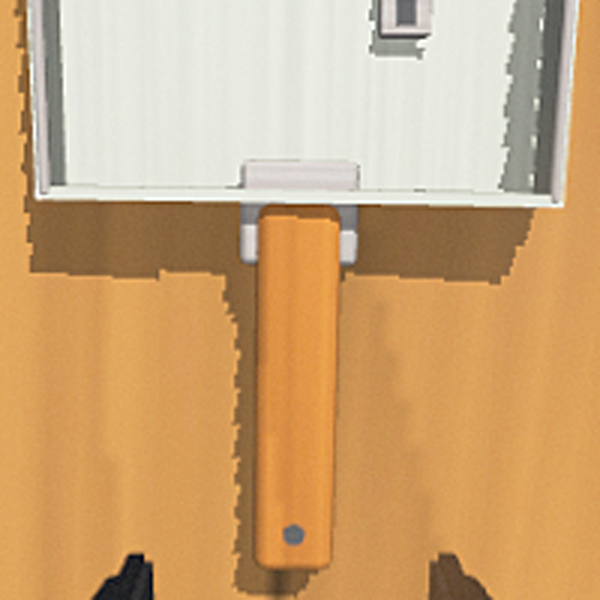

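```bash
python3 - <<'E'
from h import *
import pickle
c=pickle.load(open('w11.pkl','rb'))
f=lambda x,y:(225+x/3,90+y/3)
R=back('wrist',[f(36,201),f(563,208)],24,c); print(R.round(1),np.linalg.norm(R[0]-R[1]),R.mean(0),np.degrees(np.arctan2(*(R[1]-R[0])[1::-1])))
H=back('wrist',[f(256,567),f(330,567),f(258,210),f(338,212)],20,c); print(H.round(1)); 
a=H[:2].mean(0); m=H[2:].mean(0); print(a,m, np.degrees(np.arctan2(*(m-a)[1::-1])))
E
```

```text
[[ 414.8 -186.5   24. ]
 [ 544.1 -179.6   24. ]] 129.53991174804005 [ 479.46435652 -183.05115688   24.        ] 3.0472735297151083
[[ 474.1 -280.6   20. ]
 [ 494.4 -279.2   20. ]
 [ 469.2 -185.4   20. ]
 [ 489.1 -184.6   20. ]]
[ 484.26485581 -279.89194911   20.        ] [ 479.1762838  -184.99328068   20.        ] 93.06932392789777
```

```bash
python3 - <<'E'
import cv2
b=cv2.imread('pics/w8.png')
cv2.imwrite('pics/w8a.png',cv2.resize(b[30:130,395:515],(720,600),interpolation=cv2.INTER_CUBIC))
b=cv2.imread('pics/w9.png')
cv2.imwrite('pics/w9a.png',cv2.resize(b[0:80,395:515],(720,480),interpolation=cv2.INTER_CUBIC))
b=cv2.imread('pics/side0.png')
cv2.imwrite('pics/side0m.png',cv2.resize(b[200:250,220:330],(792,360),interpolation=cv2.INTER_CUBIC))
E
```

```text
(no output)
```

View pics/w8a.png

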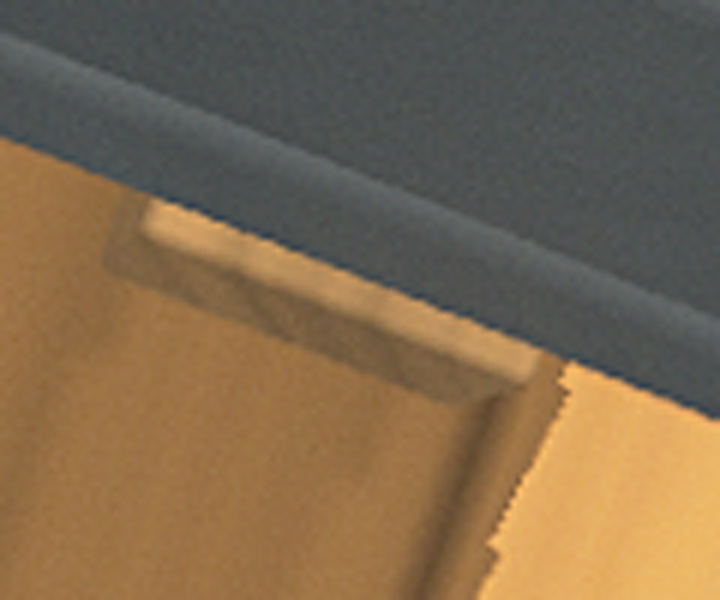

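View pics/w9a.png

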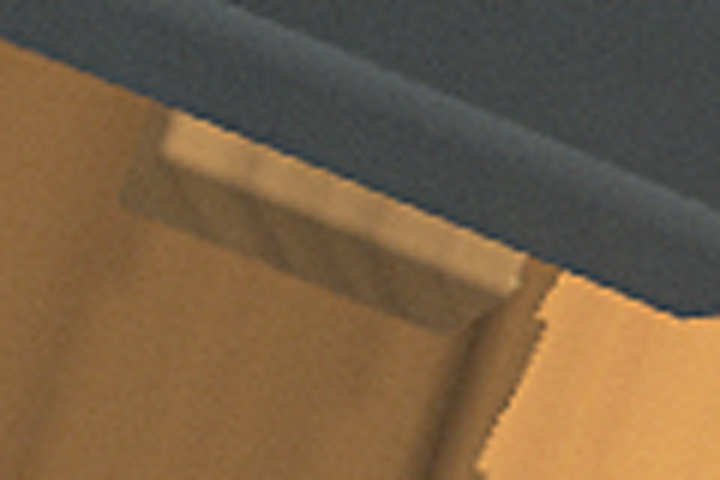

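View pics/side0m.png

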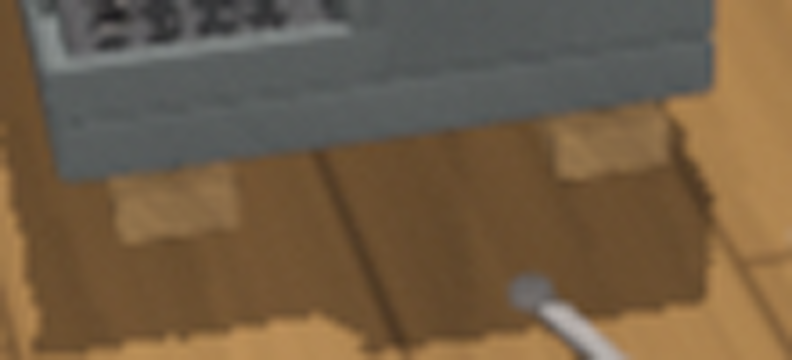

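```bash
python3 - <<'E'
from h import *
import pickle
from scipy.optimize import least_squares
L=lambda n:pickle.load(open(n,'rb'))
obs=[('w3',[(-118,0,447.3,68.1),(-68,0,442.4,116.6),(68,0,426,243.7),(-118,22,454.4,63),(-68,22,448.4,115),(68,22,431.7,247)]),
('w8',[(68,0,412.8,73.7),(68,22,419.2,68.3),(118,0,473,97),(118,22,484.2,93.3)]),
('w9',[(68,0,415.3,34.5),(68,22,422.2,25.5),(118,0,470,55.3),(118,22,480.8,48)]),
('side',[(-118,0,236.9,233.8),(-68,0,253.1,231.4),(68,0,298.1,225),(118,0,312.8,222.9)])]
C={k:L(k+'.pkl') for k in('w3','w8','w9')}; C['side']=cal('side')
def res(p,sel):
    out=[]
    ca,sa=np.cos(p[2]),np.sin(p[2])
    for k,o in obs:
        if k not in sel: continue
        P=[(p[0]+ca*a[0],p[1]+sa*a[0],a[1]) for a in o]
        out.append(proj(k,P,C[k])-np.array(o)[:,2:])
    return np.vstack(out)
for sel in(['w3'],['w8','w9'],['side'],['w3','w8','w9'],['w3','w8','w9','side']):
    r=least_squares(lambda p:res(p,sel).ravel(),[506,222,-.045],loss='soft_l1')
    print(sel,r.x[:2].round(1),np.degrees(r.x[2]).round(2)); print(res(r.x,sel).round(1).tolist())
E
```

```text
['w3'] [506.5 222. ] -2.51
[[-0.2, -0.8], [-1.1, 1.6], [-0.0, -1.7], [0.7, -0.7], [0.3, 1.4], [0.1, 0.4]]
['w8', 'w9'] [506.  220.8] -1.76
[[-1.5, 0.9], [0.1, -0.1], [-0.7, 0.3], [1.2, -0.2], [-0.9, -0.6], [0.0, -0.6], [0.3, 0.1], [1.5, 0.4]]
['side'] [504.8 219.3] -2.73
[[-0.2, -0.0], [0.3, -0.0], [-0.6, 0.1], [0.4, -0.1]]
['w3', 'w8', 'w9'] [506.1 222. ] -2.43
[[-0.4, -1.2], [-1.3, 1.2], [0.1, -2.0], [0.5, -1.1], [0.1, 1.0], [0.2, 0.1], [-1.2, 0.4], [0.4, -0.6], [-0.8, 0.6], [1.2, 0.1], [-0.6, -1.0], [0.3, -1.0], [0.2, 0.4], [1.5, 0.8]]
['w3', 'w8', 'w9', 'side'] [506.1 222. ] -2.42
[[-0.4, -1.2], [-1.3, 1.2], [0.0, -2.1], [0.4, -1.1], [0.1, 1.0], [0.2, 0.0], [-1.3, 0.4], [0.4, -0.6], [-0.8, 0.6], [1.1, 0.1], [-0.7, -1.0], [0.2, -1.0], [0.2, 0.4], [1.4, 0.8], [0.1, -0.4], [0.6, -0.5], [-0.5, -0.5], [0.5, -0.7]]
```

Call:
drive_tool([
  {"dx": 1, "dy": -2, "dz": -35, "yaw": -0.8},
  {"dx": 0, "dy": 0, "dz": -35, "yaw": 0},
  {"dx": 0, "dy": 0, "dz": -25, "yaw": 0},
  {"dx": 0, "dy": 0, "dz": -11, "yaw": 0},
  {"dx": 0, "dy": 0, "dz": 0, "yaw": 0},
])

```text
t: 17.48
eef_pos: [482.7, -251.8, 5.0]
tcp_rot: [-3.139, -0.002, 1.625]
ft_force: [0.1, 0.4, -0.0]
opening: 0.595
```

Call:
drive_tool([
  {"dx": 0, "dy": 0, "dz": 0, "yaw": 0},
  {"dx": 0, "dy": 0, "dz": 0, "yaw": 0},
])

```text
t: 17.65
eef_pos: [484.1, -253.0, 8.3]
tcp_rot: [3.14, 0.001, 1.625]
ft_force: [0.1, 0.8, -0.4]
opening: 0.595
```

Call:
drive_tool([
  {"dx": -1, "dy": 0, "dz": -2, "yaw": 0},
  {"dx": 0, "dy": 0, "dz": 0, "yaw": 0},
  {"dx": 0, "dy": 0, "dz": 0, "yaw": 0},
  {"dx": 0, "dy": 0, "dz": 0, "yaw": 0},
  {"dx": 0, "dy": 0, "dz": 0, "yaw": 0},
], grip=0)

```text
t: 18.07
eef_pos: [482.5, -252.8, 5.3]
tcp_rot: [3.141, 0.0, 1.625]
ft_force: [-0.9, -0.3, 0.7]
opening: 0.306
```

Call:
drive_tool([
  {"dx": 0, "dy": 0, "dz": 0, "yaw": 0},
  {"dx": 0, "dy": 0, "dz": 0, "yaw": 0},
  {"dx": 0, "dy": 0, "dz": 0, "yaw": 0},
  {"dx": 0, "dy": 0, "dz": 0, "yaw": 0},
])

```text
t: 18.4
eef_pos: [482.6, -252.8, 5.2]
tcp_rot: [3.141, 0.0, 1.625]
ft_force: [0.6, 0.4, 3.5]
opening: 0.23
```

```bash
python3 - <<'E'
from h import *
import pickle
c=cal('wrist'); im=pic('wrist','w12.png'); 
s=env.state(); print(s['t'],s['eef_pos'],s['tcp_rot'],s['opening'],s['ft_force'],s['moment'])
pickle.dump(c,open('w12.pkl','wb'))
E
```

```text
18.45 [ 482.56848907 -252.79397405    5.14485136] [3.14112748e+00 2.42472193e-04 1.62485464e+00] 0.23074434781922382 [0.32047448 0.4722141  3.48691545] [-0.03137863 -0.05027497 -0.13318532]
```

View pics/w12.png

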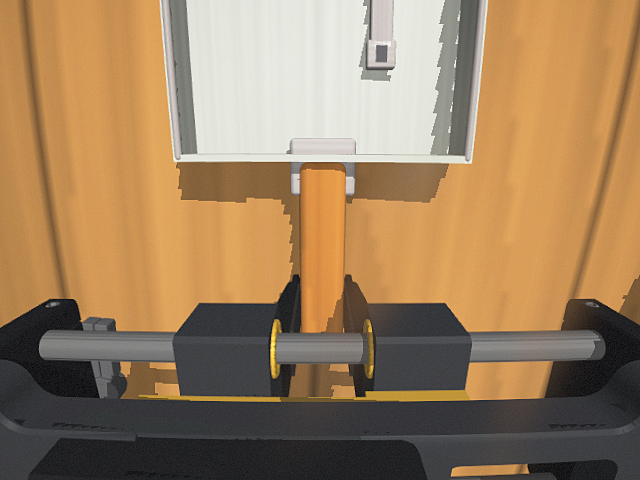

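```bash
python3 - <<'E'
from h import *
import pickle
c=pickle.load(open('w12.pkl','rb'))
R=back('wrist',[(175.5,161.5),(471,163)],24,c); m=R.mean(0); d=R[1]-R[0]
print(R.round(1),np.linalg.norm(d),m,np.degrees(np.arctan2(d[1],d[0])))
v=m[:2]-np.array([482.57,-252.79]); u=np.array([np.cos(1.62485),np.sin(1.62485)]); print(v@u, v@np.array([-u[1],u[0]]))
E
```

```text
[[ 415.1 -185.6   24. ]
 [ 543.1 -179.3   24. ]] 128.07570090937907 [ 479.10614645 -182.45315014   24.        ] 2.807977299171496
70.4212626322873 -0.34131949772996295
```

Call:
drive_tool([
  {"dx": 0, "dy": 3, "dz": 0, "yaw": -0.5},
  {"dx": 0, "dy": 6, "dz": 0, "yaw": -0.7},
  {"dx": 0.5, "dy": 10, "dz": 0, "yaw": -0.7},
  {"dx": 0.5, "dy": 12, "dz": 0, "yaw": -0.7},
  {"dx": 1, "dy": 12, "dz": 0, "yaw": -0.7},
])

```text
t: 18.87
eef_pos: [484.5, -209.4, 5.1]
tcp_rot: [3.141, 0.001, 1.566]
ft_force: [-0.6, -3.6, 3.8]
opening: 0.23
```

Call:
drive_tool([
  {"dx": 1, "dy": 12, "dz": 0, "yaw": -0.7},
  {"dx": 1, "dy": 12, "dz": 0, "yaw": -0.7},
  {"dx": 1, "dy": 12, "dz": 0, "yaw": -0.7},
  {"dx": 1, "dy": 12, "dz": 0, "yaw": -0.2},
  {"dx": 1, "dy": 12, "dz": 0, "yaw": 0},
])

```text
t: 19.28
eef_pos: [489.6, -149.1, 5.2]
tcp_rot: [3.141, 0.0, 1.527]
ft_force: [0.8, -4.8, 4.6]
opening: 0.229
```

Call:
drive_tool([
  {"dx": 1, "dy": 12, "dz": 0, "yaw": 0},
  {"dx": 1, "dy": 12, "dz": 0, "yaw": 0},
  {"dx": 1, "dy": 12, "dz": 0, "yaw": 0},
  {"dx": 0, "dy": 12, "dz": 0, "yaw": 0},
  {"dx": 1, "dy": 12, "dz": 0, "yaw": 0},
])

```text
t: 19.7
eef_pos: [493.4, -88.6, 5.1]
tcp_rot: [3.141, 0.0, 1.527]
ft_force: [-0.1, -5.5, 5.7]
opening: 0.227
```

Call:
drive_tool([
  {"dx": 1, "dy": 12, "dz": 0, "yaw": 0},
  {"dx": 0, "dy": 12, "dz": 0, "yaw": 0},
  {"dx": 0, "dy": 10, "dz": 0, "yaw": 0},
  {"dx": 0, "dy": 6, "dz": 0, "yaw": 0},
  {"dx": 0, "dy": 2, "dz": 0, "yaw": 0},
])

```text
t: 20.12
eef_pos: [494.3, -46.3, 5.1]
tcp_rot: [3.141, 0.0, 1.528]
ft_force: [0.6, -5.0, 5.6]
opening: 0.232
```

Call:
drive_tool([
  {"dx": 0, "dy": 0, "dz": 0, "yaw": 0},
  {"dx": 0, "dy": 0, "dz": 0, "yaw": 0},
])

```text
t: 20.28
eef_pos: [494.1, -46.5, 4.9]
tcp_rot: [-3.141, -0.001, 1.528]
ft_force: [1.3, 4.2, 3.5]
opening: 0.227
```

```bash
python3 - <<'E'
from h import *
import pickle
c=cal('wrist'); im=pic('wrist','w13.png'); pic('top','t13.png'); pic('side','s13.png')
s=env.state(); print(s['t'],s['eef_pos'],s['tcp_rot'],s['opening'],s['ft_force'],s['moment'])
pickle.dump(c,open('w13.pkl','wb'))
b=cv2.imread('pics/s13.png'); cv2.imwrite('pics/s13a.png',cv2.resize(b[190:340,200:400],(800,600),interpolation=cv2.INTER_CUBIC))
b=cv2.imread('pics/t13.png'); cv2.imwrite('pics/t13a.png',cv2.resize(b[180:330,180:380],(800,600),interpolation=cv2.INTER_CUBIC))
E
```

```text
20.4333 [494.12003508 -47.14938454   4.92693498] [-3.14100565e+00 -3.65309076e-04  1.52737819e+00] 0.22966403318893608 [1.09538493 5.1005899  4.85418726] [ 0.81948902 -0.08032444 -0.02661298]
```

View pics/w13.png

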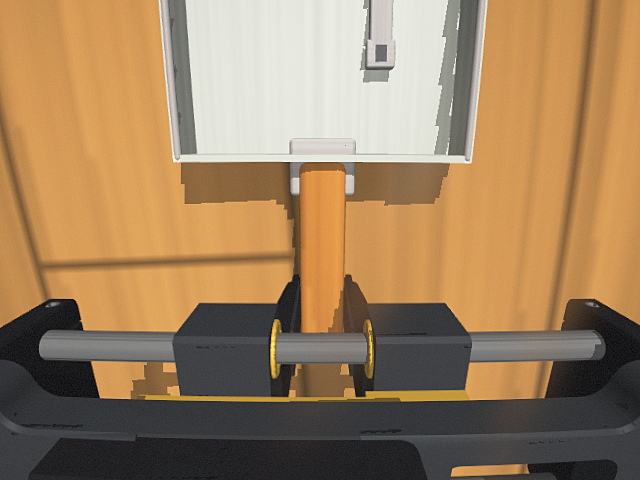

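View pics/s13a.png

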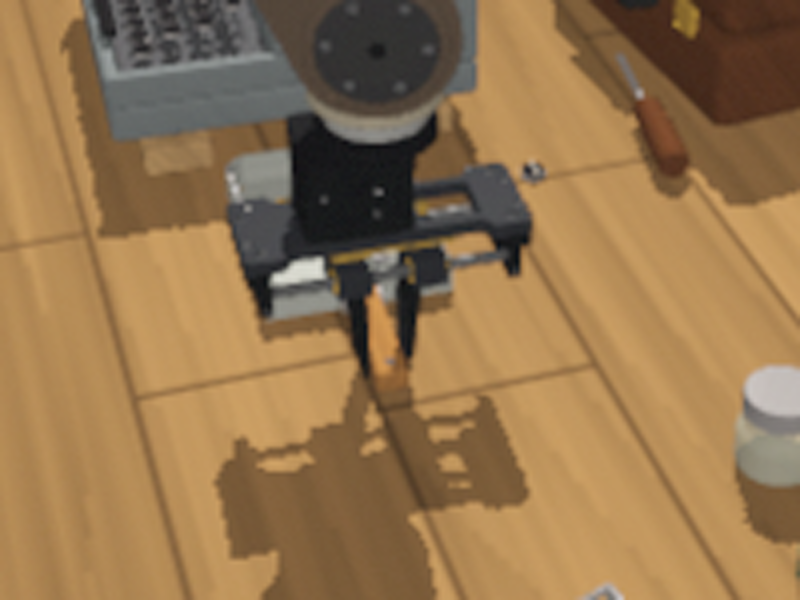

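View pics/t13a.png

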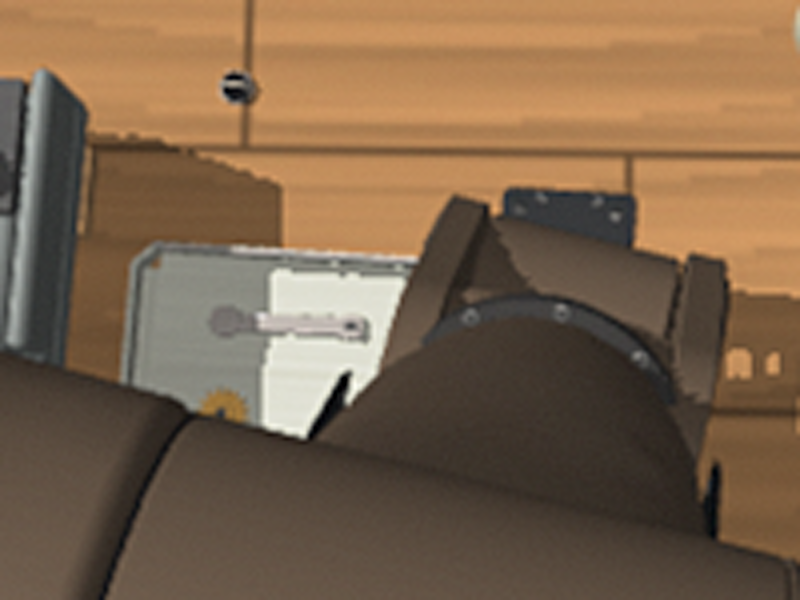

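```bash
python3 - <<'E'
from h import *
g=lambda x,y:(180+x/4,180+y/4)
print(back('top',[g(160,244),g(415,258)],24).round(1))
print(back('top',[g(78,236),g(93,147)],0).round(1))
# predicted
m=np.array([506,221.5]);a=np.radians(-2.5);ex=np.array([np.cos(a),np.sin(a)])
print('pred inner/outer',m+68*ex,m+118*ex, proj('top',[list(m+68*ex)+[0],list(m+118*ex)+[0],list(m+68*ex)+[22]]))
yaw=1.5274;u=np.array([np.cos(yaw),np.sin(yaw)]);r=np.array([u[1],-u[0]])
p=np.array([494.1,-47]);rim=p+70.3*u
print('rim',rim,'lateral off tunnel axis',(rim-m)@ex, 'dist',(rim-m)@np.array([-ex[1],ex[0]]),'lead R corner',rim+158*u+65*r,rim+65*r)
from pickle import load
c=load(open('w13.pkl','rb'))
R=back('wrist',[(175.5,161),(472,162.5)],24,c); d=R[1]-R[0];print(R.mean(0),np.degrees(np.arctan2(d[1],d[0])))
E
python3 - <<'E'
import cv2
b=cv2.imread('pics/t13.png'); cv2.imwrite('pics/t13b.png',cv2.resize(b[200:260,185:245],(600,600),interpolation=cv2.INTER_CUBIC))
E
```

```text
[[566.5 175.3  24. ]
 [560.6  33.3  24. ]]
[[573.9 226.5   0. ]
 [625.5 220.4   0. ]]
pred inner/outer [573.93527907 218.53388166] [623.88769015 216.35291229] [[203.00640027 239.02869297]
 [205.0037205  217.45166801]
 [200.90755371 237.54838441]]
rim [497.14980431  23.23381446] lateral off tunnel axis -0.19352271577441715 dist -198.46352017712593 lead R corner [568.9430763  178.26518579] [562.08860858  20.4139385 ]
[497.82843645  23.93856065  24.        ] -2.7593775948348838
```

View pics/t13b.png

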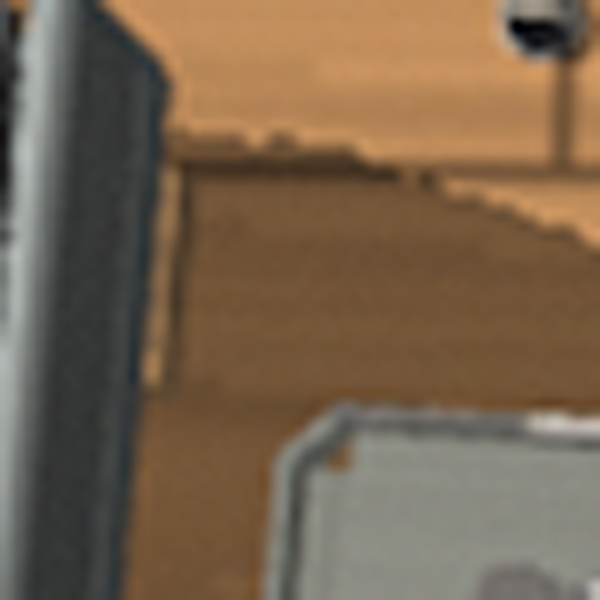

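Call:
drive_tool([
  {"dx": 0.2, "dy": 4, "dz": 0, "yaw": 0},
  {"dx": 0.2, "dy": 5, "dz": 0, "yaw": 0},
  {"dx": 0.2, "dy": 5, "dz": 0, "yaw": 0},
  {"dx": 0.2, "dy": 5, "dz": 0, "yaw": 0},
  {"dx": 0.2, "dy": 4, "dz": 0, "yaw": 0},
])

```text
t: 20.85
eef_pos: [495.6, -25.1, 5.1]
tcp_rot: [3.141, 0.001, 1.527]
ft_force: [0.2, -5.5, 4.6]
opening: 0.226
```

Call:
drive_tool([
  {"dx": 0.2, "dy": 4, "dz": 0, "yaw": 0},
  {"dx": 0.2, "dy": 4, "dz": 0, "yaw": 0},
  {"dx": 0.2, "dy": 4, "dz": 0, "yaw": 0},
  {"dx": 0.1, "dy": 3, "dz": 0, "yaw": 0},
])

```text
t: 21.18
eef_pos: [496.2, -10.1, 5.1]
tcp_rot: [3.141, 0.001, 1.527]
ft_force: [-0.8, -5.1, 6.0]
opening: 0.229
```

```bash
python3 - <<'E'
from h import *
s=env.state(); print(s['t'],s['eef_pos'],s['tcp_rot'],s['ft_force'],s['moment'])
b=pic('side','s14.png')[:,:,::-1]; cv2.imwrite('pics/s14a.png',cv2.resize(b[190:310,200:360],(800,600),interpolation=cv2.INTER_CUBIC))
b=pic('top','t14.png')[:,:,::-1]; cv2.imwrite('pics/t14a.png',cv2.resize(b[200:290,180:300],(800,600),interpolation=cv2.INTER_CUBIC))
E
```

```text
21.1833 [496.23164714 -10.1106236    5.08987802] [3.14114622e+00 5.20533716e-04 1.52705893e+00] [-0.76046311 -5.13732214  6.01936123] [-1.0190149   0.06859042  0.00806884]
```

View pics/s14a.png

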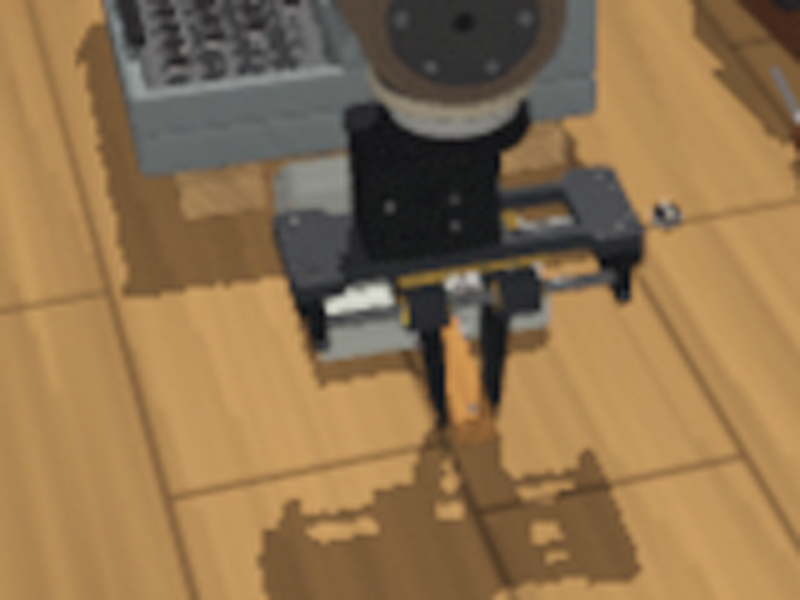

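View pics/t14a.png

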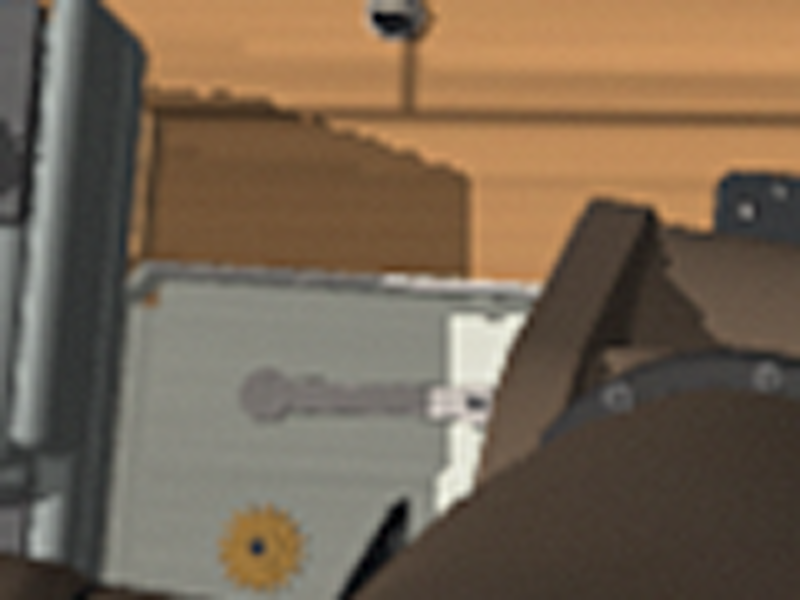

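Call:
drive_tool([
  {"dx": 0.1, "dy": 2, "dz": 0, "yaw": 0},
  {"dx": 0.1, "dy": 3, "dz": 0, "yaw": 0},
  {"dx": 0.1, "dy": 3, "dz": 0, "yaw": 0},
])

```text
t: 21.53
eef_pos: [496.5, -2.3, 5.1]
tcp_rot: [3.141, 0.0, 1.527]
ft_force: [-0.6, -5.3, 5.2]
opening: 0.227
```

Call:
drive_tool([
  {"dx": 0.1, "dy": 3, "dz": 0, "yaw": 0},
  {"dx": 0.1, "dy": 3, "dz": 0, "yaw": 0},
  {"dx": 0.1, "dy": 3, "dz": 0, "yaw": 0},
])

```text
t: 21.78
eef_pos: [496.8, 6.8, 5.1]
tcp_rot: [3.141, 0.0, 1.527]
ft_force: [-0.2, -5.0, 5.4]
opening: 0.231
```

Call:
drive_tool([
  {"dx": 0.1, "dy": 3, "dz": 0, "yaw": 0},
  {"dx": 0.2, "dy": 3, "dz": 0, "yaw": 0},
  {"dx": 0.1, "dy": 3, "dz": 0, "yaw": 0},
])

```text
t: 22.03
eef_pos: [497.2, 15.8, 5.1]
tcp_rot: [3.141, 0.0, 1.527]
ft_force: [-0.8, -5.7, 5.3]
opening: 0.227
```

Call:
drive_tool([
  {"dx": 0.1, "dy": 3, "dz": 0, "yaw": 0},
  {"dx": 0.2, "dy": 3, "dz": 0, "yaw": 0},
  {"dx": 0.1, "dy": 3, "dz": 0, "yaw": 0},
])

```text
t: 22.28
eef_pos: [497.6, 24.8, 5.1]
tcp_rot: [3.141, 0.0, 1.527]
ft_force: [-0.1, -4.9, 6.0]
opening: 0.232
```

```bash
python3 - <<'E'
from h import *
s=env.state(); print(s['t'],s['eef_pos'],s['tcp_rot'],s['ft_force'],s['moment'])
b=pic('top','t15.png')[:,:,::-1]; cv2.imwrite('pics/t15a.png',cv2.resize(b[200:290,180:300],(800,600),interpolation=cv2.INTER_CUBIC))
E
```

```text
22.2833 [497.6072319   24.78720311   5.06923156] [3.14130579e+00 4.70761559e-04 1.52698757e+00] [-0.14963683 -4.85366448  5.96636813] [-1.03126579  0.02759639 -0.02337913]
```

View pics/t15a.png

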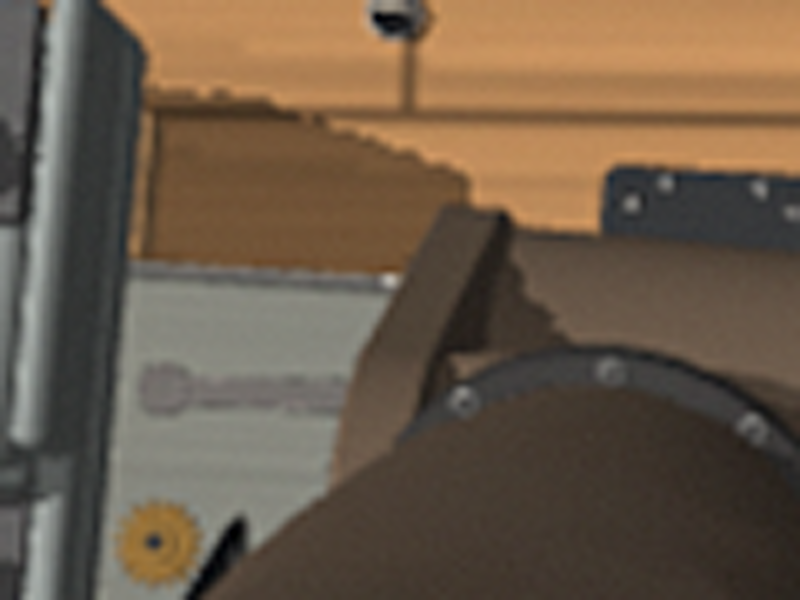

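Call:
drive_tool([
  {"dx": 0.2, "dy": 4, "dz": 0, "yaw": 0},
  {"dx": 0.2, "dy": 5, "dz": 0, "yaw": 0},
  {"dx": 0.2, "dy": 6, "dz": 0, "yaw": 0},
  {"dx": 0.3, "dy": 6, "dz": 0, "yaw": 0},
  {"dx": 0.2, "dy": 6, "dz": 0, "yaw": 0},
])

```text
t: 22.75
eef_pos: [498.7, 51.9, 5.1]
tcp_rot: [3.141, 0.0, 1.527]
ft_force: [-0.2, -5.7, 5.5]
opening: 0.23
```

Call:
drive_tool([
  {"dx": 0.3, "dy": 6, "dz": 0, "yaw": 0},
  {"dx": 0.2, "dy": 6, "dz": 0, "yaw": 0},
  {"dx": 0.3, "dy": 6, "dz": 0, "yaw": 0},
  {"dx": 0.2, "dy": 6, "dz": 0, "yaw": 0},
  {"dx": 0.3, "dy": 6, "dz": 0, "yaw": 0},
])

```text
t: 23.17
eef_pos: [499.9, 81.9, 5.0]
tcp_rot: [-3.142, 0.0, 1.527]
ft_force: [-0.6, -5.6, 5.6]
opening: 0.23
```

Call:
drive_tool([
  {"dx": 0.2, "dy": 6, "dz": 0, "yaw": 0},
  {"dx": 0.3, "dy": 6, "dz": 0, "yaw": 0},
  {"dx": 0.2, "dy": 6, "dz": 0, "yaw": 0},
  {"dx": 0.2, "dy": 5, "dz": 0, "yaw": 0},
  {"dx": 0.1, "dy": 3, "dz": 0, "yaw": 0},
])

```text
t: 23.58
eef_pos: [500.9, 108.1, 5.0]
tcp_rot: [-3.141, 0.001, 1.527]
ft_force: [0.3, -5.2, 6.3]
opening: 0.23
```

```bash
python3 - <<'E'
from h import *
import pickle
c=cal('wrist');s=env.state(); print(s['t'],s['eef_pos'],s['tcp_rot'],s['ft_force'],s['moment'])
pic('wrist','w16.png');pickle.dump(c,open('w16.pkl','wb'))
b=pic('side','s16.png')[:,:,::-1]; cv2.imwrite('pics/s16a.png',cv2.resize(b[100:310,180:400],(628,600),interpolation=cv2.INTER_CUBIC))
E
```

```text
23.5833 [500.87419637 108.08518199   5.02078951] [-3.14145871e+00  5.03031040e-04  1.52726709e+00] [ 0.32783489 -5.16464747  6.29413248] [-1.08408342  0.01355493 -0.04319097]
```

View pics/s16a.png

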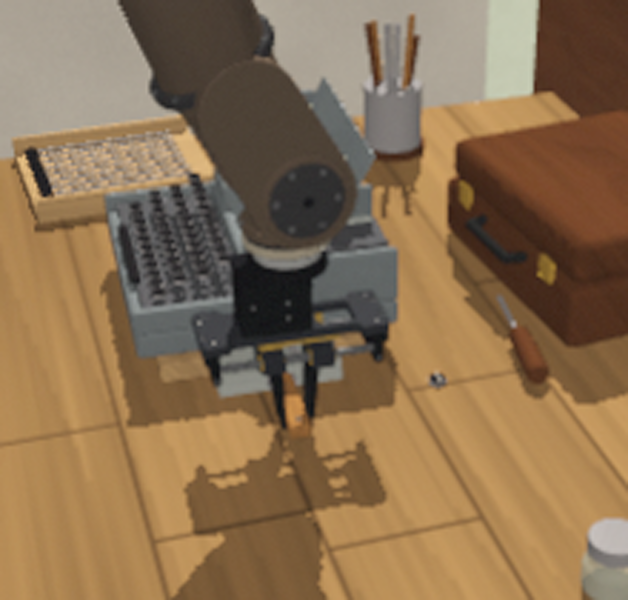

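View pics/w16.png

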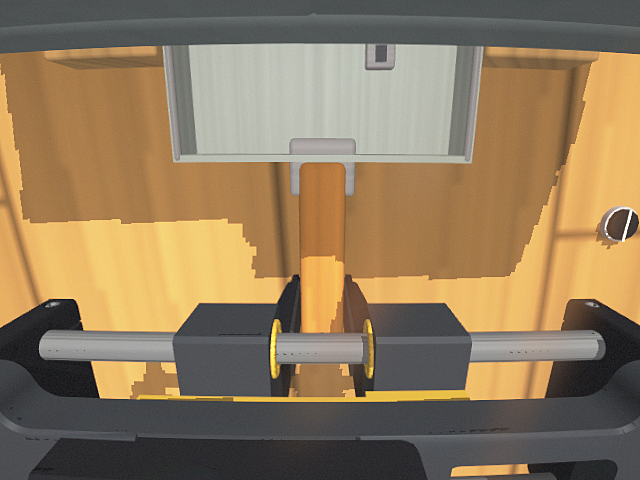

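```bash
python3 - <<'E'
import cv2
b=cv2.imread('pics/w16.png'); cv2.imwrite('pics/w16a.png',cv2.resize(b[30:90,30:190],(800,300),interpolation=cv2.INTER_CUBIC))
cv2.imwrite('pics/w16b.png',cv2.resize(b[30:90,460:620],(800,300),interpolation=cv2.INTER_CUBIC))
E
```

```text
(no output)
```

View pics/w16a.png

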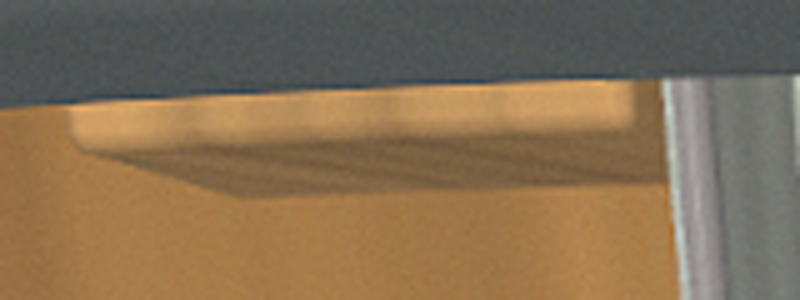

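View pics/w16b.png

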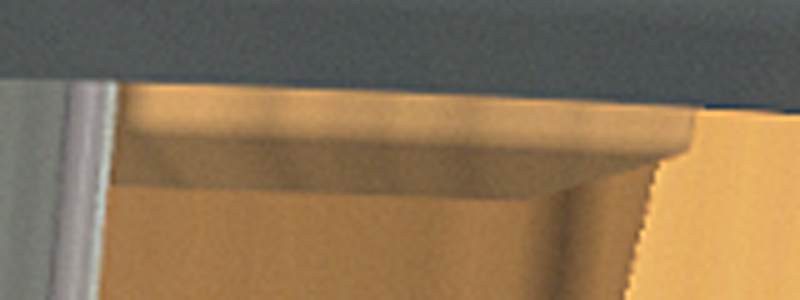

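```bash
python3 - <<'E'
from h import *
import pickle
from scipy.optimize import least_squares
c=pickle.load(open('w16.pkl','rb'))
o=[(-118,22,45,60),(-68,22,156.4,56),(-118,0,78,69.4),(68,22,484.4,57.6),(118,22,598,60.4),(118,0,565,69.6)]
def res(p):
    ca,sa=np.cos(p[2]),np.sin(p[2])
    return proj('wrist',[(p[0]+ca*a[0],p[1]+sa*a[0],a[1]) for a in o],c)-np.array(o)[:,2:]
r=least_squares(lambda p:res(p).ravel(),[506,222,-.045]); print(r.x,np.degrees(r.x[2]),res(r.x).round(1).tolist())
R=back('wrist',[(175.5,161.5),(471.5,162.5)],24,c); d=R[1]-R[0];m=R.mean(0);print(m,np.degrees(np.arctan2(d[1],d[0])))
ex=np.array([np.cos(r.x[2]),np.sin(r.x[2])]);ey=np.array([-ex[1],ex[0]]);v=m[:2]-r.x[:2];print('rim in mouth',v@ex,v@ey)
E
```

```text
[ 5.05276414e+02  2.21297345e+02 -4.46025868e-02] -2.5555399783735635 [[-3.9, 0.5], [-0.9, -0.3], [-2.2, 1.1], [2.4, -1.5], [3.0, 0.8], [1.4, 1.5]]
[504.44255321 178.48913355  24.        ] -2.6826378347563504
rim in mouth 1.0756922593916316 -42.802817773667144
```

Call:
drive_tool([
  {"dx": 0, "dy": 4, "dz": 0, "yaw": 0},
  {"dx": 0.1, "dy": 5, "dz": 0, "yaw": 0},
  {"dx": 0.1, "dy": 5, "dz": 0, "yaw": 0},
  {"dx": 0.1, "dy": 5, "dz": 0, "yaw": 0},
  {"dx": 0.1, "dy": 4, "dz": 0, "yaw": 0},
])

```text
t: 24.1
eef_pos: [501.3, 130.9, 5.0]
tcp_rot: [-3.141, 0.001, 1.527]
ft_force: [0.3, -6.1, 5.8]
opening: 0.228
```

Call:
drive_tool([
  {"dx": 0.1, "dy": 4, "dz": 0, "yaw": 0},
  {"dx": 0.1, "dy": 4, "dz": 0, "yaw": 0},
  {"dx": 0.1, "dy": 4, "dz": 0, "yaw": 0},
  {"dx": 0.1, "dy": 3, "dz": 0, "yaw": 0},
  {"dx": 0.1, "dy": 2, "dz": 0, "yaw": 0},
])

```text
t: 24.52
eef_pos: [501.7, 147.9, 5.0]
tcp_rot: [-3.141, 0.001, 1.527]
ft_force: [-0.1, -6.2, 6.3]
opening: 0.23
```

Call:
drive_tool([
  {"dx": 0.1, "dy": 2, "dz": 0, "yaw": 0},
  {"dx": 0, "dy": 0, "dz": 0, "yaw": 0},
  {"dx": 0, "dy": 0, "dz": 0, "yaw": 0},
])

```text
t: 24.77
eef_pos: [501.8, 150.0, 5.0]
tcp_rot: [-3.141, 0.0, 1.527]
ft_force: [-1.3, -0.8, 6.2]
opening: 0.23
```

```bash
python3 - <<'E'
from h import *
import pickle
c=cal('wrist');s=env.state(); print(s['t'],s['eef_pos'],s['tcp_rot'],s['ft_force'],s['moment'])
pic('wrist','w17.png');pickle.dump(c,open('w17.pkl','wb'))
b=pic('side','s17.png')[:,:,::-1]; cv2.imwrite('pics/s17a.png',cv2.resize(b[100:310,180:400],(628,600),interpolation=cv2.INTER_CUBIC))
E
```

```text
24.7667 [501.82688537 150.00124635   4.98662393] [-3.14138260e+00  2.88915653e-04  1.52703820e+00] [-1.25250898 -0.78965437  6.24930915] [-0.18350785  0.05367465 -0.03876029]
```

View pics/s17a.png

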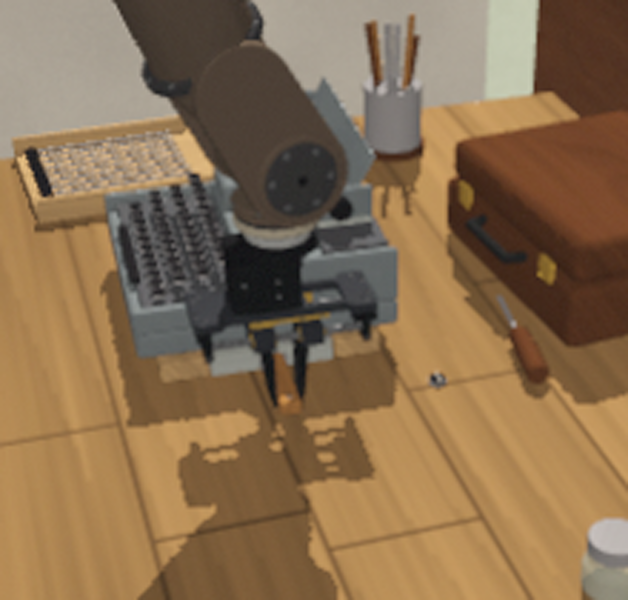

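View pics/w17.png

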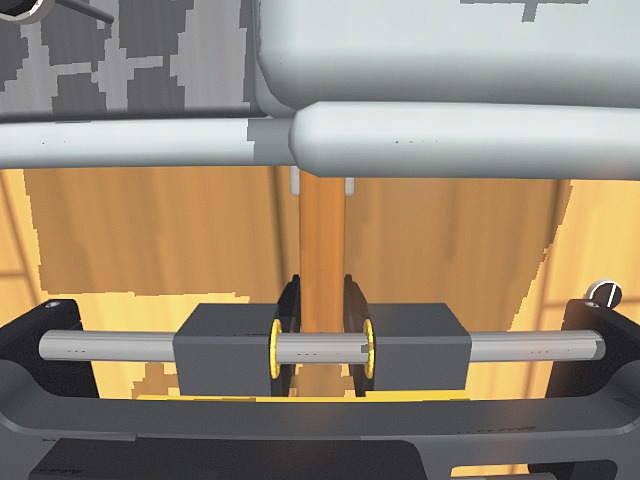

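Call:
drive_tool([
  {"dx": 0, "dy": 1, "dz": 0, "yaw": 0},
  {"dx": 0, "dy": 0, "dz": 0, "yaw": 0},
])

```text
t: 25.03
eef_pos: [501.8, 150.8, 5.0]
tcp_rot: [-3.141, 0.0, 1.527]
ft_force: [-1.0, -3.8, 6.4]
opening: 0.23
```

Call:
drive_tool([
  {"dx": 0, "dy": 0, "dz": 0, "yaw": 0},
  {"dx": 0, "dy": 0, "dz": 0, "yaw": 0},
  {"dx": 0, "dy": 0, "dz": 0, "yaw": 0},
  {"dx": 0, "dy": 0, "dz": 0, "yaw": 0},
  {"dx": 0, "dy": 0, "dz": 0, "yaw": 0},
], grip=0.5)

```text
t: 25.45
eef_pos: [501.8, 151.3, 4.8]
tcp_rot: [-3.141, 0.0, 1.527]
ft_force: [-0.0, 0.2, 0.3]
opening: 0.483
```

Call:
drive_tool([
  {"dx": 0, "dy": -3, "dz": 25, "yaw": 0},
  {"dx": 0, "dy": -15, "dz": 30, "yaw": 0},
  {"dx": 0, "dy": -30, "dz": 25, "yaw": 0},
  {"dx": 0, "dy": -35, "dz": 15, "yaw": 0},
  {"dx": 0, "dy": -35, "dz": 0, "yaw": 0},
])

```text
t: 25.87
eef_pos: [502.9, 32.4, 102.9]
tcp_rot: [3.137, 0.0, 1.529]
ft_force: [0.9, 1.0, 0.1]
opening: 0.498
```

```bash
python3 - <<'E'
from h import *
import pickle
env.read_camera('wrist');env.read_camera('wrist');c=cal('wrist');s=env.state(); print(s['t'],s['eef_pos'],s['tcp_rot'],s['ft_force'],s['opening'])
pic('wrist','w18.png');pickle.dump(c,open('w18.pkl','wb'))
b=pic('side','s18.png')[:,:,::-1]; cv2.imwrite('pics/s18a.png',cv2.resize(b[180:280,200:340],(800,571),interpolation=cv2.INTER_CUBIC))
E
```

```text
25.9667 [502.31132285  29.78307746 100.84978777] [3.13966379e+00 4.10737952e-04 1.52358674e+00] [-0.32481848  0.02270107 -0.14146656] 0.5002472276041846
```

View pics/w18.png

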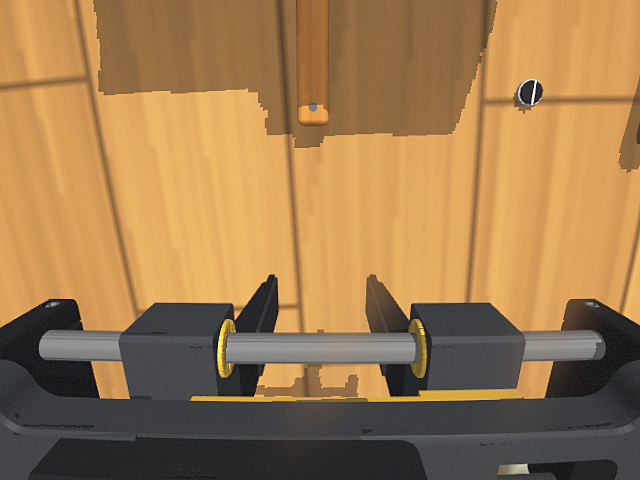

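View pics/s18a.png

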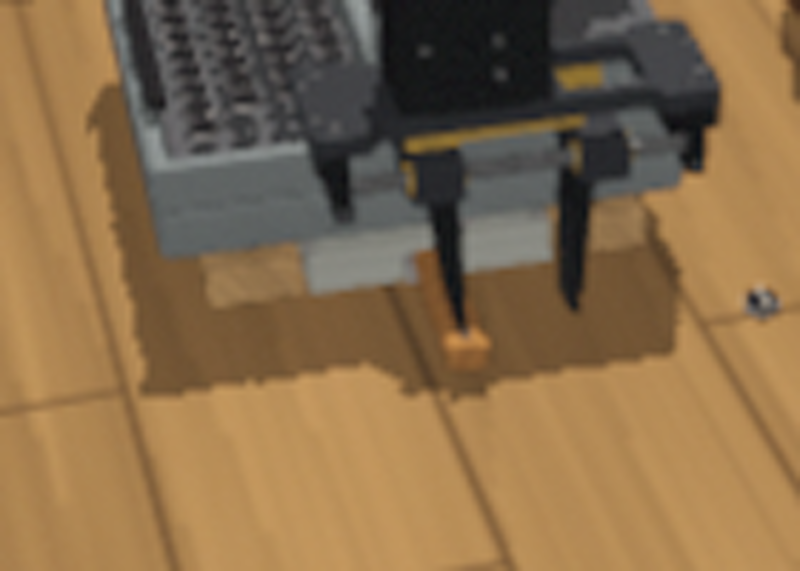

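Call:
drive_tool([
  {"dx": 5, "dy": -20, "dz": 20, "yaw": 7},
  {"dx": 10, "dy": 0, "dz": 20, "yaw": 7},
  {"dx": 10, "dy": 0, "dz": 20, "yaw": 7},
  {"dx": 10, "dy": 0, "dz": 15, "yaw": 7},
  {"dx": 10, "dy": 20, "dz": 0, "yaw": 7},
])

```text
t: 26.48
eef_pos: [548.5, 33.0, 177.5]
tcp_rot: [3.139, 0.002, 2.144]
ft_force: [0.1, 0.4, 0.0]
opening: 0.499
```

Call:
drive_tool([
  {"dx": 10, "dy": 20, "dz": 0, "yaw": 7},
  {"dx": 10, "dy": 20, "dz": 0, "yaw": 7},
  {"dx": 10, "dy": 10, "dz": 0, "yaw": 7},
  {"dx": 5, "dy": 0, "dz": 0, "yaw": 7},
  {"dx": 0, "dy": 0, "dz": 0, "yaw": 7},
])

```text
t: 26.9
eef_pos: [582.3, 85.7, 174.2]
tcp_rot: [-3.141, -0.001, 2.758]
ft_force: [-0.4, 0.2, -0.6]
opening: 0.497
```

Call:
drive_tool([
  {"dx": 0, "dy": 0, "dz": 0, "yaw": 7},
  {"dx": 0, "dy": 0, "dz": 0, "yaw": 7},
  {"dx": 0, "dy": 0, "dz": 0, "yaw": 0},
])

```text
t: 27.15
eef_pos: [581.5, 84.9, 174.3]
tcp_rot: [-3.142, -0.001, 3.001]
ft_force: [-0.5, -0.7, -0.5]
opening: 0.496
```

```bash
python3 - <<'E'
from h import *
import pickle
env.read_camera('wrist');env.read_camera('wrist');c=cal('wrist');s=env.state(); print(s['t'],s['eef_pos'],s['tcp_rot'],s['ft_force'],s['opening'])
b=pic('wrist','w19.png')[:,:,::-1];pickle.dump(c,open('w19.pkl','wb'))
b=pic('side','s19.png')[:,:,::-1]; cv2.imwrite('pics/s19a.png',cv2.resize(b[180:280,200:340],(800,571),interpolation=cv2.INTER_CUBIC))
b=pic('top','t19.png')
E
```

```text
27.25 [581.61359372  84.40680883 174.55796148] [ 3.14157506e+00 -8.41034735e-04  2.99042809e+00] [-0.31068797  0.04446533  0.27637501] 0.5024574202138634
```

View pics/w19.png

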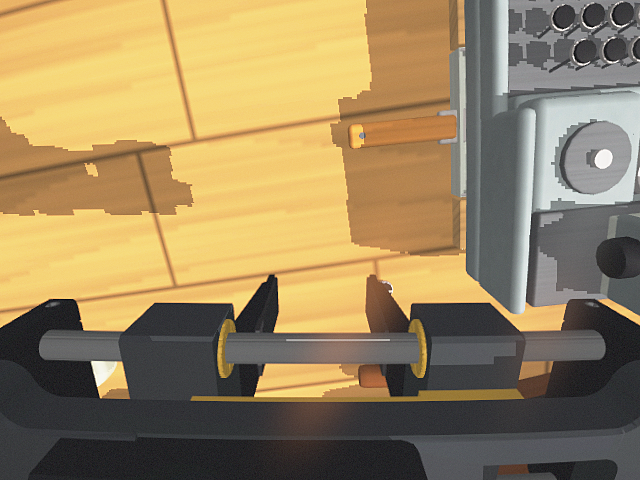

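View pics/s19a.png

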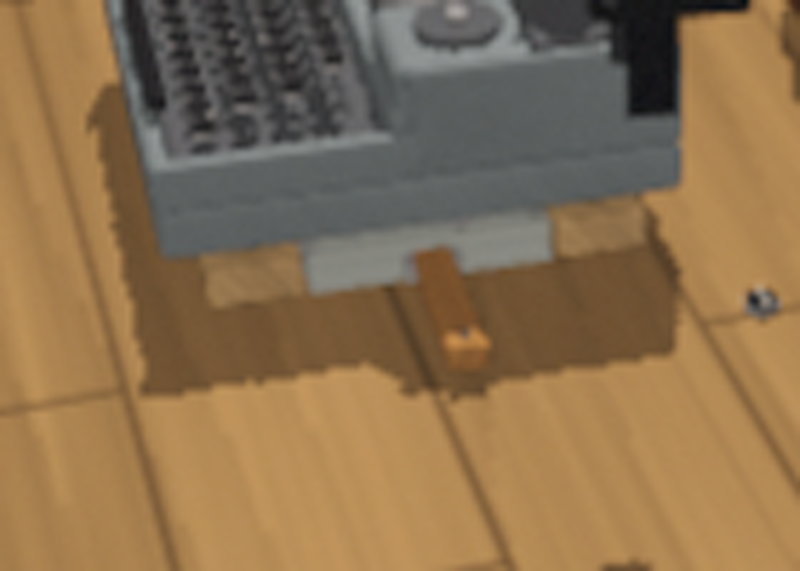

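View pics/t19.png

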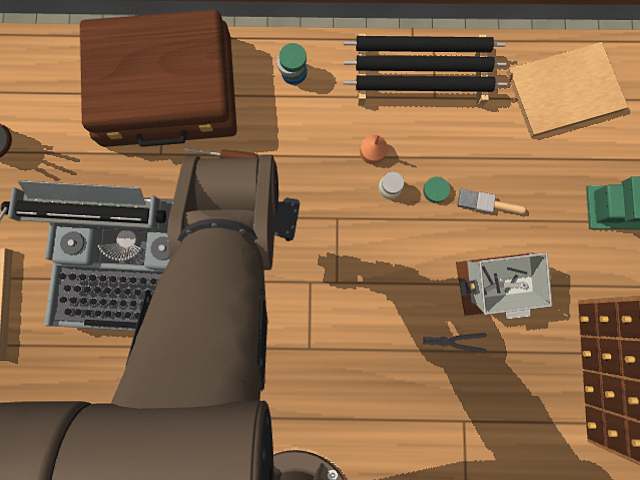

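```bash
python3 - <<'E'
import cv2
b=cv2.imread('pics/w19.png'); cv2.imwrite('pics/w19a.png',cv2.resize(b[20:270,420:500],None,fx=5,fy=2.4,interpolation=cv2.INTER_CUBIC))
E
```

```text
(no output)
```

View pics/w19a.png

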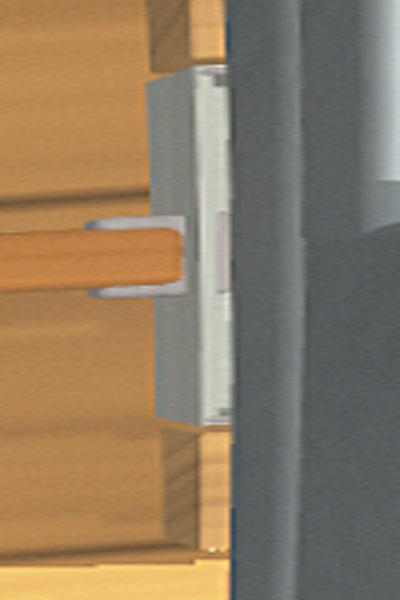

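```bash
python3 - <<'E'
from h import *
print(env.job_done()); print(env.state()['t'])
E
```

```text
the job is handed in; nothing more can be done
None
the job is handed in; nothing more can be done
```

I finished all three parts and handed the job in at about 27 s of the 72 s allowed. `job_done` reports no verdict, so what follows rests on my own last checks.

- **Type bar:** it was dropped inside the scrap bin. The wrist picture just after the drop and the last top picture both show it there, with the bin still looking level.
- **Lever:** it lies flat in the tin, clear of the pinion. I last saw both just before the tin's leading end went under the machine. With the tin home they are hidden, so I could not confirm them there.
- **Tin:** in the last wrist picture the handle-end wall stands about 1 mm proud of the bearer ends and parallel to them. During the slide it was about 1 mm right of centre, and I eased it back slightly over the last stretch. It was 0.1–0.3° off straight, and I released it there.
- **Forces:** readings during the slide stayed near 6 N, consistent with friction. I saw no sign of contact with the machine or bearers.
- **Bystanders:** everything visible in the last pictures was where it started. The key cap and screwdriver were partly hidden by the arm in the last top picture.

My estimates of the tunnel mouth from different views disagreed by about 1–3 mm, which is well inside the 6 and 8 mm tolerances.

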